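# Unlock the cell dock with its key and eject the cell

### The arm

A 6-joint arm with a two-finger parallel gripper is mounted at the origin on a cart in front of the work surface, level with it; the furniture and walls round the work are solid. World frame = base frame: x ahead of the robot, y to its left, z up, the work surface at z = 0. Lengths are in mm, angles in rad, forces in N, time in s.
With the tool pointing down it reaches from about 275 to 1000 mm from the base axis. Payload 8.4 kg.
Tool frame: the origin (TCP) lies between the finger pads; the fingertips stand 25 mm ahead of it and the grasp point (between the pads) lies 6 mm ahead of it; z points along the fingers, y is the line along which they close (so a half turn about z gives the same grasp; the last joint's range is limited). The gripper opens to 85 mm and grips with 20 to 120 N. Pads are 22 mm wide; open, the fingers measure 114 mm over their backs; the gripper's body (76 mm by 85 mm) begins 54 mm behind the grasp point. The pads swing forward as they close: fully open they stand 13 mm farther back than shut.
Start: joints at [-1.304, 0.353, 1.633, -0, 1.155, -0.002], TCP at [165.983, -602.559, 256.281] pointing down, gripper open.
Joint ranges: [-2.63, 2.63], [-0.92, 2.1], [0.06, 2.66], [-1.3, 4.44], [0, 2.69], [-3.02, 3.02]. Speed limits (rad/s): [2.22, 2.22, 2.79, 3.14, 3.14, 3.14].

### API

Orientations are given as [roll, pitch, yaw] about the fixed x, y, z axes, in that order (R = Rz(yaw) Ry(pitch) Rx(roll)).
In Python, from rig import r, eyes, workorder gives the robot as it stands. The module is installed in compiled form; this text tells all that it offers.
- The arm moves only by the tool step_arm, never from a script. Its argument "moves" is a list of rows, each an object of numbers: "tx", "ty", "tz": the shift along the tool's x, y, z scaled (see below); "ax", "ay", "az": the turn, a rotation vector about the tool's x, y, z scaled (see below). In form: [{"tx": .., "ty": .., "tz": .., "ax": .., "ay": .., "az": ..}, ...]. A call has 1 to 5 rows; each row shifts and turns the commanded pose from where the row before left it, along the tool's axes as they then stand; what a row does not reach is not made up. The controller multiplies each number of a shift by 25 mm and each number of a turn by 90 degrees. A row lasts 1/8 s, in which the tool goes at most 62.5 mm and 10.7 degrees, less where a joint would pass 70% of its speed; a pose out of reach is approached as far as the arm can. A call with a number of a shift or a turn outside -1 to 1 is refused whole. A call with a gripper value outside its range is refused whole. "gripper" is the opening, from 0 (shut) to 1 (fully open), set as the call begins (left out, the last holds). The fingers move at their own pace and stop on an object; "newtons" is the grip in N (left out, the last holds). Time passes only in rows, so rows that do not move let the fingers close. It gives the time, the measured TCP pose, the force, the opening and the grip force at its end, in the units of the state.
- r.sense(): the state, without advancing time (a new reading comes with each control period).
- eyes.grab_frame(name): name is "scene" or "top"; returns (picture, depth): 420x560x3 uint8, red, green, blue; 420x560 float32, mm along the optical axis (not along the pixel's ray), 0 where there is no reading.
- eyes.camera_info(name): a dict with "intrinsics" (3x3 intrinsics, pixels), "k1" (the pictures are not rectified: a ray, as slopes to the right and down, at radius r is drawn at 1 + k1 r^2 times it, then the intrinsics apply), "cam_to_world" (4x4, takes a point from camera to world coordinates). Camera axes: x right, y up, looking along -z (the intrinsics and any distortion apply to the point x, -y, -z); pixel columns grow to the right and rows downward; lengths in mm; the calibration is good to about 2 mm. A picture is of the moment at which its call begins. camera_info takes no time and is no camera call.
- workorder.sign_off(): hands the job in; it is judged then, once.
The state is a dict: "clock": time; "qpos": joint angles; "qvel": joint speeds; "joint_efforts": joint torques, N m; "eef_pos": TCP position; "tcp_rot": TCP orientation; "contact_force": force on the tool from outside, world axes, zero at the start; "wrist_torque": the same for the moment, N m; "opening": opening from 0.0 (shut) to 1.0 (fully open); "grasp_force": force on a finger pad.
Only numpy, scipy, OpenCV 4.12 (cv2) and the standard library are available. Lean on these libraries where they do the work, as an engineer would, in place of code of your own. Each camera call takes 0.05 s, during which the arm holds its last target. There are 200 camera calls.

### The job

Take the red key out of the wooden rack, push it fully home into the key switch on the sloped panel of the dock and turn it clockwise to its stop, which swings the red keeper away from the cell. Then press the yellow ejector tab along its channel so that the green cell is pushed out into the orange bin, without touching the cell itself, and let the tab spring all the way back. Leave the red key seated and turned in the switch, and leave the black key, the spray can, the solder reel and the flux tin where they stand.

Things in the scene. Friction and masses are not known exactly. Their poses are not given: they have to be found in the camera images.
- console: fixed dock: dark blue wedge on a black plinth, 131 (x) x 154 (y) x 102 mm high. Origin at the centre of its underside, z up, x away from the robot at yaw 0. Its sloped top panel (140 mm up the slope, 150 mm wide) faces the robot and carries the key switch, the cell channel and the ejector
- keyway (a point): mouth of the key switch: centre of the top of its steel barrel (37 mm diameter, 26 mm high, at x' = -30, y' = -48 mm on the panel). Axes turn with the barrel: z outward along its axis (panel normal), x along the wide direction of the key slot and along the red keeper. Slot 14 x 8 mm, over 24 mm deep, with a flared mouth; takes the key blade either way round
- keyway_end (a point): point on the barrel's axis 24 mm inside the mouth, where the blade tip sits when the key is fully home; same axes as keyway
- lock (a joint): angle of the key switch, rad: at 0 (locked) its red keeper (tongue 10 mm wide, reaching 54 mm from the axis, 4 to 14 mm above the panel) points up the slope across the channel's right end; grows clockwise seen from outside to the stop at 1.3, where the channel is clear. Stiff (0.08 N m), stays where left; starts between 0 and 0.2
- ejector (a joint): travel of the ejector, m: 0 at rest, grows to 0.080 as it is pushed along the channel to the right (console -y). A spring of 2 to 5 N returns it
- ejector_tab (a point): centre of the top of the yellow ejector tab, which is 18 mm (x') x 10 mm (y') and stands 12 to 30 mm above the panel; press on its left (+y') side. Below it a 14 x 20 x 13 mm steel pusher runs in the channel. Axes are those of the panel frame
- red_key: loose key with a red bow, 40 g, standing blade down in the rack. Origin at the blade tip, z up along the key to the bow. Blade 12 (x) x 6 (y) mm, 24 mm long; then an 18 x 10 mm dark collar to z = 30 mm, then the bow 28 (x) x 10 (y) mm, z = 28 to 60 mm. Grip it across the 10 mm faces (y)
- black_key: an equal loose key with a black bow, which stands in the rack's other hole; leave it there. Axes as for red_key
- key_rack: fixed wooden block 60 (x) x 110 (y) x 34 mm, origin at the centre of its underside; two key holes at y = +28 and -28 mm, 26 mm deep. Either key may be in either hole
- cell: loose green AA cell, 50 mm long along its y, 14 mm diameter, 25 g, lying in the channel between ejector and keeper. Origin at the middle of its length on its underside, 7 mm from its axis
- bin: fixed open orange bin right of the console (moves with it), 90 (x) x 120 (y) x 50 mm, wall 2 mm, front (-x) wall 25 mm high. Origin at the centre of its underside
- spray_can: loose blue and white spray can with red cap, 53 mm diameter, 196 mm high, standing upright between rack and bin, a little farther back; bystander. Origin at the centre of its underside
- solder_reel: loose solder reel 55 mm diameter, 38 mm high, standing in front of the console; bystander. Origin at its underside. Beware: near it a fixed hot-air gun on a stand rises to about 0.31 m at x = 0.2 to 0.42, y = -0.11 to -0.05 m, and its grey case (0.13 m high) stands left of that, at x below 0.42, y above 0.15 m
- flux_tin: loose yellow flux tin 51 mm diameter, 19 mm high, near the rack; bystander. Origin at its underside
- panel_centre (a point): centre of the dock's sloped panel, 70 mm above the console's origin. Panel frame: x' up the slope, y' to the left, z' outward, leaning 0.47 rad (27 deg) from vertical towards the console's -x. A 17 mm wide channel with 10 mm high, 4 mm thick aluminium walls runs along y' at x' = +17 mm from y' = +55 to its open right end at -75 mm, the edge of the dock
There are look-alikes about, which are no part of the job. What is shaped like the console but turquoise is not meant.

How it is judged (in metres and radians):
On the way, in this order (a step that is already met when the one before it is completed fails the run):
1. the red key is fully home in the key switch (distance between red_key and keyway_end below 0.005 m and angle between the z axis of red_key and the z axis of keyway, either way round below 0.25 rad), for 0.1 s.
2. with the key home, the switch is turned to its stop (all of step 1 and value of joint lock above 1.1 rad), for 0.2 s.
3. the ejector is pressed along, with the key still home and turned (all of step 2 and value of joint ejector above 0.05 m), for 0.05 s.
At the end, for the whole second after the job is handed in: red key seated (tip within 5 mm of the end point and within 0.25 rad of the slot's axis), switch turned past 1.1 rad, ejector back within 6 mm of rest, cell lying still inside the orange bin (below 45 mm) (all of step 2 and value of joint ejector below 0.006 m and x of cell in the frame of bin between -0.047 and 0.047 m and y of cell in the frame of bin between -0.062 and 0.062 m and z of cell in the frame of bin below 0.045 m and linear speed of each of cell, red_key below 0.03 m/s); the robot touches nothing.
It fails at once if the fingers or arm touch the cell (contact force between any of the fingers, the arm and cell above 0.5 N).
It fails at once if the black key is taken or knocked (distance of black_key from where it was at the start of the episode above 0.015 m).
It fails at once if the spray can is moved or tipped (distance of spray_can from where it was at the start of the episode above 0.03 m or angle between spray_can's own z axis and vertical above 0.4 rad).
It fails at once if the solder reel is moved (distance of solder_reel from where it was at the start of the episode above 0.03 m).
It fails at once if the flux tin is moved (distance of flux_tin from where it was at the start of the episode above 0.03 m).
It also fails if it takes over 66 s, if anything falls off the work surface, if the arm or the gripper's body presses on something with over 40 N, if the wrist force passes 120 N, or if a joint passes its speed limit or range.

## Working session

There is one attempt and no reset: what is moved stays moved. The work goes in short steps, Python scripts to look and compute and a tool call to move; the robot and the scene stay as the last step left them, time stands still between calls to the robot, and variables do not carry over. Pictures are saved under pics/ and viewed, at most 10 in all, crops included, and the job is handed in when it is done.

Besides the shell and the picture viewer there is one more tool, called after ">>>" as name(argument=value, ...) on one line, values as JSON. step_arm: Moves the arm, as the interface text tells. Its arguments: {"type":"object","properties":{"moves":{"type":"array","items":{"type":"object","properties":{"tx":{"type":"number"},"ty":{"type":"number"},"tz":{"type":"number"},"ax":{"type":"number"},"ay":{"type":"number"},"az":{"type":"number"}}}},"gripper":{"type":"number"},"newtons":{"type":"number"}},"required":["moves"]}

```bash
mkdir -p pics; cat > h.py <<'E'
import numpy as np, cv2
from rig import r, eyes, workorder
def grab(n):
    p,d=eyes.grab_frame(n); np.savez('last_'+n,p=p,d=d); return p,d
def cloud(n,d):
    c=eyes.camera_info(n);K=np.array(c['intrinsics']);T=np.array(c['cam_to_world'])
    h,w=d.shape;v,u=np.mgrid[:h,:w].astype(float)
    x=cv2.undistortPoints(np.stack([u.ravel(),v.ravel()],1)[:,None],K,np.array([c['k1'],0,0,0.]))[:,0]
    z=d.ravel();P=np.stack([x[:,0]*z,-x[:,1]*z,-z,np.ones_like(z)])
    W=(T@P)[:3].T.reshape(h,w,3);W[d==0]=np.nan;return W
E
python3 - <<'E'
from h import *
print(r.sense())
for n in('scene','top'):
    p,d=grab(n);cv2.imwrite(f'pics/{n}0.png',cv2.cvtColor(p,4));c=eyes.camera_info(n);print(c)
    np.save('w_'+n,cloud(n,d))
E
```

```text
{'clock': 0.0, 'qpos': array([-1.30441005e+00,  3.53656756e-01,  1.63413038e+00,  4.94387513e-05,
        1.15520925e+00, -2.42077538e-03]), 'qvel': array([ 0.00022697, -0.00057   , -0.00162626,  0.00035197, -0.00139929,
       -0.00132559]), 'joint_efforts': array([-6.36515288e-04, -6.05258203e+01, -3.42061365e+01, -8.93918445e-05,
        9.50236106e-03,  2.18621217e-06]), 'eef_pos': array([ 165.87328898, -602.12795486,  255.55789176]), 'tcp_rot': array([-3.14018903e+00, -4.86004292e-05,  2.68787027e-01]), 'contact_force': array([ 0.16224186,  0.0158845 , -0.31047541]), 'wrist_torque': array([-0.0393973 ,  0.04808161, -0.05307634]), 'grasp_force': 0.0, 'opening': 0.9998032363314685}
{'intrinsics': array([[545.84644748,   0.        , 278.05704982],
       [  0.        , 545.84644748, 203.29483266],
       [  0.        ,   0.        ,   1.        ]]), 'k1': -0.19816023894455015, 'cam_to_world': array([[ 2.81354964e-01, -7.21819456e-01,  6.32310096e-01,
         1.19819434e+03],
       [ 9.59468678e-01,  2.22663024e-01, -1.72745577e-01,
        -2.59358741e+02],
       [-1.61009595e-02,  6.55284557e-01,  7.55210506e-01,
         9.22276461e+02],
       [ 0.00000000e+00,  0.00000000e+00,  0.00000000e+00,
         1.00000000e+00]])}
{'intrinsics': array([[462.60370598,   0.        , 273.69192964],
       [  0.        , 462.60370598, 208.15878698],
       [  0.        ,   0.        ,   1.        ]]), 'k1': -0.13447847250998626, 'cam_to_world': array([[-1.92330610e-03,  9.82744530e-01, -1.84958076e-01,
         2.96842789e+02],
       [-9.99625550e-01, -6.93801520e-03, -2.64692988e-02,
        -7.44331293e+01],
       [-2.72958005e-02,  1.84837910e-01,  9.82389885e-01,
         1.24027989e+03],
       [ 0.00000000e+00,  0.00000000e+00,  0.00000000e+00,
         1.00000000e+00]])}
```

View pics/scene0.png

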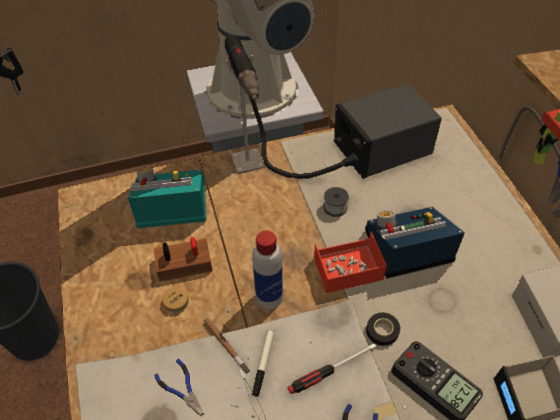

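View pics/top0.png

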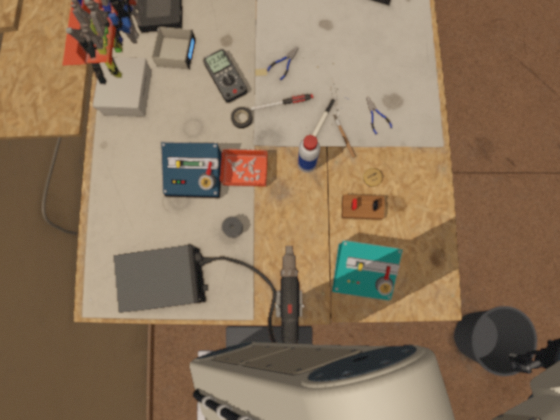

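Scene picture: the dark blue console is at (413,240), with its orange bin at (350,263). The turquoise look-alike at (168,198) is not meant. In the rack at (184,259), the red key is at (193,243) and the black key at (167,250). In the top view, the console is at (191,170) and the rack at (364,206), with the red key at (355,203). I'll confirm these in one enlarged composite crop and measure at the same time.

```bash
python3 - <<'E'
from h import *
a=cv2.imread('pics/top0.png');b=cv2.imread('pics/scene0.png')
f=lambda i,x,y,w,h:cv2.resize(i[y:y+h,x:x+w],(400,300),interpolation=cv2.INTER_CUBIC)
cv2.imwrite('pics/crop1.png',np.vstack([np.hstack([f(a,155,130,80,60+10)[:300],f(a,335,180,60,45)]),np.hstack([f(b,360,195,112,84),f(b,145,225,80,60)])]))
for n in('top','scene'):
    W=np.load(f'w_{n}.npy');z=np.load(f'last_{n}.npz');p=z['p'];hsv=cv2.cvtColor(p,cv2.COLOR_RGB2HSV).astype(int)
    H,S,V=hsv[...,0],hsv[...,1],hsv[...,2]
    def rep(nm,m):
        q=W[m&np.isfinite(W[...,2])]
        print(n,nm,len(q),np.round(np.median(q,0),1) if len(q) else '',np.round(np.percentile(q,[3,97],axis=0),0).tolist() if len(q) else '')
    def box(x,y,X,Y):
        m=np.zeros(H.shape,bool);m[y:Y,x:X]=1;return m
    red=((H<8)|(H>172))&(S>150)&(V>70); yel=(H>20)&(H<35)&(S>120)&(V>90)
    B={'top':(box(155,135,225,205),box(335,185,395,225)),'scene':(box(362,200,465,272),box(150,230,215,280))}[n]
    rep('consblue',B[0]&(H>95)&(H<125)&(S>90)); rep('consred',B[0]&red);rep('consyel',B[0]&yel);rep('green',B[0]&(H>45)&(H<85)&(S>80))
    rep('redkey',B[1]&red&(W[...,2]>40)); rep('blackkey',B[1]&(V<45)&(W[...,2]>40)); rep('racktop',B[1]&(W[...,2]>28)&(W[...,2]<38))
E
```

```text
top consblue 1413 [615.6 188.3  68.9] [[563.0, 107.0, 41.0], [679.0, 245.0, 102.0]]
top consred 166 [625.3  97.7  41.2] [[593.0, 95.0, 5.0], [679.0, 198.0, 93.0]]
top consyel 32 [626.7 203.4 105.6] [[592.0, 197.0, 58.0], [635.0, 225.0, 112.0]]
top green 12 [593.1 211.6  60.2] [[589.0, 208.0, 56.0], [597.0, 215.0, 63.0]]
top redkey 51 [ 526.6 -250.1   69.3] [[515.0, -255.0, 55.0], [540.0, -246.0, 75.0]]
top blackkey 18 [ 523.8 -305.1   68.9] [[517.0, -307.0, 61.0], [534.0, -303.0, 75.0]]
top racktop 755 [ 525.3 -278.9   34.4] [[498.0, -331.0, 30.0], [556.0, -227.0, 38.0]]
scene consblue 2730 [683.4 170.   70.8] [[573.0, 101.0, 27.0], [690.0, 245.0, 103.0]]
scene consred 684 [631.3  94.   25.8] [[596.0, 63.0, 3.0], [684.0, 126.0, 87.0]]
scene consyel 31 [632.2 201.5 104.4] [[585.0, 198.0, 52.0], [642.0, 237.0, 109.0]]
scene green 88 [635.5 172.4  90.8] [[588.0, 140.0, 17.0], [691.0, 217.0, 95.0]]
scene redkey 89 [ 538.6 -253.    65.8] [[518.0, -258.0, 44.0], [546.0, -249.0, 70.0]]
scene blackkey 81 [ 538.  -308.6   66.3] [[520.0, -313.0, 43.0], [542.0, -304.0, 71.0]]
scene racktop 1217 [ 534.3 -281.2   33.8] [[500.0, -333.0, 30.0], [559.0, -229.0, 37.0]]
```

View pics/crop1.png

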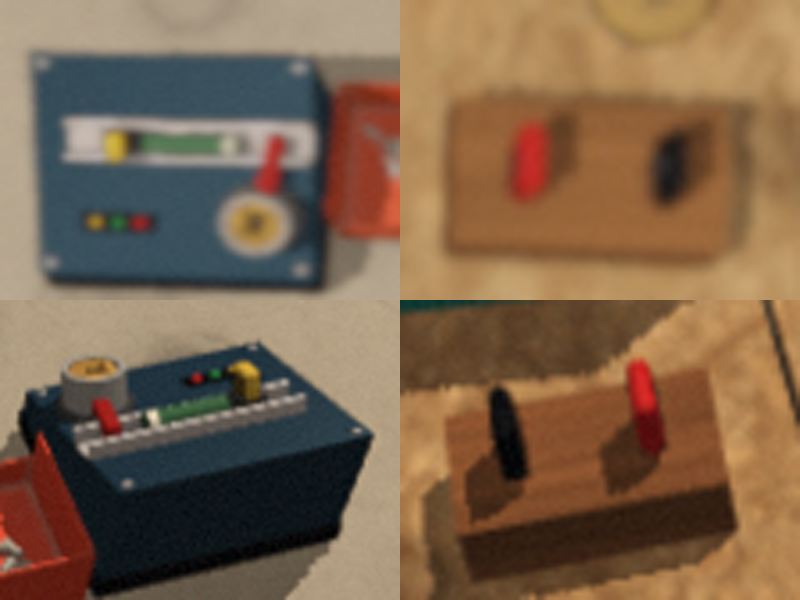

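The crops confirm the targets. The dark blue dock has a steel barrel with the red keeper across the channel, and the rack holds the red key on its left (+y) and the black key on its right. I'll turn the wrist to yaw ≈ π first so the last joint has room for the later 1.3 rad turn.

>>> step_arm(moves=[{"az":-0.118},{"az":-0.118},{"az":-0.118},{"az":-0.118},{"az":-0.118}], gripper=0.6)

```text
schema error: expected keys tx, ty, tz, ax, ay, az
```

>>> step_arm(moves=[{"az":-0.118},{"az":-0.118},{"az":-0.118},{"az":-0.118},{"az":-0.118}])

```text
schema error: expected keys tx, ty, tz, ax, ay, az
```

>>> step_arm(moves=[{"az":-0.118},{"az":-0.118},{"az":-0.118},{"az":-0.118},{"az":-0.118}])

```text
schema error: expected keys tx, ty, tz, ax, ay, az
```

```bash
cat > fit.py <<'E'
from h import *
from scipy.spatial import cKDTree
# console fit
L=.47
for n in('top','scene'):
    W=np.load(f'w_{n}.npy');p=np.load(f'last_{n}.npz')['p'];hsv=cv2.cvtColor(p,cv2.COLOR_RGB2HSV).astype(int);H,S,V=np.moveaxis(hsv,2,0)
    P=W.reshape(-1,3);F=np.isfinite(P[:,2])
    roi=F&(abs(P[:,0]-625)<90)&(abs(P[:,1]-180)<100)&(P[:,2]>30)
    blue=((H>95)&(H<125)&(S>90)).ravel()
    A=P[roi&blue]; s=A[:,0]<672; A=A[s]
    for k in range(8):
        c=A.mean(0) if k==0 else c
        u,_,vt=np.linalg.svd(A-A.mean(0),full_matrices=False);nn=vt[2]*np.sign(vt[2,2]);c=A.mean(0)
        d=(P[roi&blue&(P[:,0]<690)]-c)@nn; A=P[roi&blue&(P[:,0]<690)][abs(d)<(6 if k<4 else 3)]
    print(n,'normal',nn.round(3),'lean',np.arccos(nn[2]).round(3),'yawN',np.arctan2(-nn[1],-nn[0]).round(3))
    ym=0
    R0=lambda yaw:np.array([[np.cos(yaw),-np.sin(yaw),0],[np.sin(yaw),np.cos(yaw),0],[0,0,1]])@np.array([[np.cos(L),0,-np.sin(L)],[0,1,0],[np.sin(L),0,np.cos(L)]])
    # yaw & centre by min area rect of all panel-ish points
    hh=(P-c)@nn
    yaw0=np.arctan2(-nn[1],-nn[0]);Q=(P-c)@R0(yaw0)
    m=roi&(abs(hh)<4)&(blue); r_=cv2.minAreaRect(Q[m][:,:2].astype(np.float32));print(' rect',r_)
    # channel: grey/white points height 5..13 -> line direction
    g=roi&(S.ravel()<60)&(V.ravel()>110)&(hh>3)&(hh<14)
    if g.sum()>20:
        q=Q[g][:,:2];u,sv,vt=np.linalg.svd(q-q.mean(0));a=vt[0]*np.sign(vt[0,1]);print(' chan',g.sum(),q.mean(0).round(1),'dyaw',np.arctan2(-a[0],a[1]).round(3))
    b=roi&(hh>21)&(hh<31)&((P[:,1]<165))
    print(' barrel',b.sum(),P[b].mean(0).round(1),((P[b].min(0)+P[b].max(0))/2).round(1),'h',np.median(hh[b]).round(1))
    red=(((H<8)|(H>172))&(S>150)&(V>60)).ravel()&roi&(hh>2)&(hh<22)&(P[:,1]>100)&(P[:,0]>590)
    q=P[red];print(' keeper',red.sum(),q.mean(0).round(1),q.min(0).round(),q.max(0).round(),np.median(hh[red]).round(1))
    y=roi&(((H>18)&(H<36)&(S>110)&(V>90)).ravel())&(hh>20)&(hh<36)&(P[:,1]>170);print(' tab',y.sum(),P[y].mean(0).round(1),np.median(hh[y]).round(1))
    # rack
    t=F&(abs(P[:,2]-34)<4)&(abs(P[:,0]-528)<45)&(abs(P[:,1]+280)<70);r2=cv2.minAreaRect(P[t][:,:2].astype(np.float32));print(' rack',np.round(r2[0],1),np.round(r2[1],1),round(r2[2],2))
    k=F&(P[:,2]>45)&(abs(P[:,0]-528)<25)&(abs(P[:,1]+252)<14);r3=cv2.minAreaRect(P[k][:,:2].astype(np.float32));print(' key',P[k].mean(0).round(1),np.round(r3[0],1),np.round(r3[1],1),round(r3[2],2),np.percentile(P[k][:,2],98))
    sp=F&(P[:,2]>150)&(abs(P[:,0]-600)<150)&(abs(P[:,1]+120)<100);print(' can',P[sp].mean(0).round(0))
E
python3 fit.py; python3 -c "
from h import *;s=r.sense();print(s['eef_pos'],s['tcp_rot'],s['qpos'],s['clock'])"
```

```text
top normal [-0.451  0.02   0.892] lean 0.469 yawN -0.044
 rect ((-1.7481536865234375, -11.2626953125), (137.57276916503906, 143.66531372070312), 0.07957173138856888)
 chan 251 [ 19.9 -16.5] dyaw -0.012
 barrel 138 [584.3 134.3  83. ] [584.2 133.7  83.5] h 25.3
 keeper 34 [615.9 131.6  84.8] [593. 121.  61.] [633. 200.  95.] 12.9
 tab 29 [628.4 202.4 107.4] 28.0
 rack [ 527.5 -278.8] [109.2  61.8] 86.67
 key [ 526.4 -250.5   67. ] [ 527.1 -250.8] [ 9.3 26.4] 88.42 75.861578758982
 can [ 648. -131.  179.]
scene normal [-0.461  0.019  0.887] lean 0.48 yawN -0.042
 rect ((-18.405548095703125, -2.1569366455078125), (142.39266967773438, 149.8821563720703), 0.5295690298080444)
 chan 144 [  4.6 -10.7] dyaw -0.034
 barrel 135 [587.8 130.7  81.8] [586.6 131.1  82.6] h 24.7
 keeper 56 [619.6 129.9  83.9] [591. 116.  58.] [640. 199.  98.] 12.6
 tab 31 [632.6 201.3 106. ] 27.5
 rack [ 528.2 -281. ] [110.   65.3] 87.35
 key [ 535.5 -253.2   63.2] [ 531.  -253.1] [10.1 29.6] 86.91 70.27638194392053
 can [ 666. -136.  176.]
[ 165.87946312 -602.18655532  255.63534739] [-3.14037787e+00  2.71602465e-05  2.68847930e-01] [-1.30438688e+00  3.53583187e-01  1.63405670e+00 -3.29255705e-05
  1.15516748e+00 -2.42515824e-03] 0.1
```

>>> step_arm(moves=[{"tx":0,"ty":0,"tz":0,"ax":0,"ay":0,"az":-0.118},{"tx":0,"ty":0,"tz":0,"ax":0,"ay":0,"az":-0.118},{"tx":0,"ty":0,"tz":0,"ax":0,"ay":0,"az":-0.118},{"tx":0,"ty":0,"tz":0,"ax":0,"ay":0,"az":-0.118},{"tx":0,"ty":0,"tz":0,"ax":0,"ay":0,"az":-0.118}], gripper=0.6)

```text
clock: 0.72
eef_pos: [165.9, -602.3, 255.8]
tcp_rot: [-3.141, -0.001, 1.202]
contact_force: [0.3, 0.4, 0.1]
opening: 0.601
grasp_force: 0.0
```

>>> step_arm(moves=[{"tx":0,"ty":0,"tz":0,"ax":0,"ay":0,"az":-0.118},{"tx":0,"ty":0,"tz":0,"ax":0,"ay":0,"az":-0.118},{"tx":0,"ty":0,"tz":0,"ax":0,"ay":0,"az":-0.118},{"tx":0,"ty":0,"tz":0,"ax":0,"ay":0,"az":-0.118},{"tx":0,"ty":0,"tz":0,"ax":0,"ay":0,"az":-0.118}])

```text
clock: 1.35
eef_pos: [165.9, -602.3, 255.9]
tcp_rot: [3.141, -0.001, 2.128]
contact_force: [-0.9, -0.3, 0.5]
opening: 0.601
grasp_force: 0.0
```

>>> step_arm(moves=[{"tx":0,"ty":0,"tz":0,"ax":0,"ay":0,"az":-0.118},{"tx":0,"ty":0,"tz":0,"ax":0,"ay":0,"az":-0.118},{"tx":0,"ty":0,"tz":0,"ax":0,"ay":0,"az":-0.118},{"tx":0,"ty":0,"tz":0,"ax":0,"ay":0,"az":-0.118},{"tx":0,"ty":0,"tz":0,"ax":0,"ay":0,"az":-0.118}])

```text
clock: 1.98
eef_pos: [165.9, -602.3, 255.8]
tcp_rot: [3.141, -0.0, 3.055]
contact_force: [0.5, 0.6, -0.0]
opening: 0.598
grasp_force: 0.0
```

>>> step_arm(moves=[{"tx":0,"ty":0,"tz":0,"ax":0,"ay":0,"az":-0.027}])

```text
clock: 2.1
eef_pos: [165.9, -602.3, 255.8]
tcp_rot: [3.141, -0.0, 3.095]
contact_force: [0.2, -0.8, -0.6]
opening: 0.596
grasp_force: 0.0
```

```bash
cat > go.py <<'E'
# usage: go.py x y z [pitchlean yaw] -> delta in tool units from the current pose
from h import *;import sys
from scipy.spatial.transform import Rotation as Ro
s=r.sense();R=Ro.from_euler('xyz',s['tcp_rot']);np.set_printoptions(suppress=True)
print('t',round(s['clock'],2),'pos',s['eef_pos'].round(1),'rpy',s['tcp_rot'].round(3),'F',s['contact_force'].round(1),'q',s['qpos'].round(2),'op',round(s['opening'],3),'gf',s['grasp_force'])
if len(sys.argv)>3:
    t=np.array(list(map(float,sys.argv[1:4])));print('shift units',(R.inv().apply(t-s['eef_pos'])/25).round(2))
if len(sys.argv)>6:
    T=Ro.from_euler('xyz',list(map(float,sys.argv[4:7])));print('turn units',((R.inv()*T).as_rotvec()/(np.pi/2)).round(3))
E
python3 go.py 529 -252 64 3.1416 0 3.092
```

```text
t 2.1 pos [ 165.9 -602.3  255.8] rpy [ 3.141 -0.     3.095] F [ 0.2 -0.8 -0.6] q [-1.3   0.35  1.63 -0.    1.16 -2.83] op 0.596 gf 0.0
shift units [-13.86  14.67   7.68]
turn units [ 0.001 -0.     0.002]
```

>>> step_arm(moves=[{"tx":-0.924,"ty":0.978,"tz":0,"ax":0,"ay":0,"az":0},{"tx":-0.924,"ty":0.978,"tz":0,"ax":0,"ay":0,"az":0},{"tx":-0.924,"ty":0.978,"tz":0,"ax":0,"ay":0,"az":0},{"tx":-0.924,"ty":0.978,"tz":0,"ax":0,"ay":0,"az":0},{"tx":-0.924,"ty":0.978,"tz":0,"ax":0,"ay":0,"az":0}], gripper=0.45)

```text
clock: 2.72
eef_pos: [288.0, -485.2, 255.9]
tcp_rot: [3.141, -0.0, 3.091]
contact_force: [0.6, 0.5, 0.5]
opening: 0.45
grasp_force: 0.0
```

>>> step_arm(moves=[{"tx":-0.924,"ty":0.978,"tz":0,"ax":0,"ay":0,"az":0},{"tx":-0.924,"ty":0.978,"tz":0,"ax":0,"ay":0,"az":0},{"tx":-0.924,"ty":0.978,"tz":0,"ax":0,"ay":0,"az":0},{"tx":-0.924,"ty":0.978,"tz":0,"ax":0,"ay":0,"az":0},{"tx":-0.924,"ty":0.978,"tz":0,"ax":0,"ay":0,"az":0}])

```text
clock: 3.35
eef_pos: [409.5, -369.0, 256.0]
tcp_rot: [3.141, -0.0, 3.092]
contact_force: [-0.4, 0.3, -0.2]
opening: 0.45
grasp_force: 0.0
```

>>> step_arm(moves=[{"tx":-0.924,"ty":0.978,"tz":0,"ax":0,"ay":0,"az":0},{"tx":-0.924,"ty":0.978,"tz":0,"ax":0,"ay":0,"az":0},{"tx":-0.924,"ty":0.978,"tz":0,"ax":0,"ay":0,"az":0},{"tx":-0.924,"ty":0.978,"tz":0,"ax":0,"ay":0,"az":0},{"tx":-0.924,"ty":0.978,"tz":0,"ax":0,"ay":0,"az":0}])

```text
clock: 3.98
eef_pos: [530.9, -252.6, 255.9]
tcp_rot: [3.141, -0.001, 3.092]
contact_force: [-0.6, 0.3, 0.4]
opening: 0.447
grasp_force: 0.0
```

```bash
python3 go.py 529 -252 64 3.1416 0 3.092
```

```text
t 3.98 pos [ 530.9 -252.6  255.9] rpy [ 3.141 -0.001  3.092] F [-0.6  0.3  0.4] q [-0.45  0.3   1.71 -0.    1.13 -1.97] op 0.447 gf 0.0
shift units [0.07 0.02 7.68]
turn units [ 0. -0. -0.]
```

>>> step_arm(moves=[{"tx":0.07,"ty":0.02,"tz":1,"ax":0,"ay":0,"az":0},{"tx":0,"ty":0,"tz":1,"ax":0,"ay":0,"az":0},{"tx":0,"ty":0,"tz":1,"ax":0,"ay":0,"az":0},{"tx":0,"ty":0,"tz":1,"ax":0,"ay":0,"az":0},{"tx":0,"ty":0,"tz":1,"ax":0,"ay":0,"az":0}])

```text
clock: 4.6
eef_pos: [528.4, -252.9, 130.2]
tcp_rot: [3.141, -0.001, 3.092]
contact_force: [-1.0, 0.9, -0.5]
opening: 0.452
grasp_force: 0.0
```

>>> step_arm(moves=[{"tx":0,"ty":0,"tz":1,"ax":0,"ay":0,"az":0},{"tx":0,"ty":0,"tz":0.8,"ax":0,"ay":0,"az":0},{"tx":0,"ty":0,"tz":0.6,"ax":0,"ay":0,"az":0},{"tx":0,"ty":0,"tz":0.28,"ax":0,"ay":0,"az":0},{"tx":0,"ty":0,"tz":0,"ax":0,"ay":0,"az":0}])

```text
clock: 5.22
eef_pos: [528.6, -253.0, 64.1]
tcp_rot: [3.141, -0.0, 3.092]
contact_force: [-0.3, -0.2, 0.6]
opening: 0.45
grasp_force: 0.0
```

>>> step_arm(moves=[{"tx":0,"ty":0,"tz":0,"ax":0,"ay":0,"az":0},{"tx":0,"ty":0,"tz":0,"ax":0,"ay":0,"az":0},{"tx":0,"ty":0,"tz":0,"ax":0,"ay":0,"az":0},{"tx":0,"ty":0,"tz":0,"ax":0,"ay":0,"az":0},{"tx":0,"ty":0,"tz":0,"ax":0,"ay":0,"az":0}], gripper=0, newtons=60)

```text
clock: 5.85
eef_pos: [529.2, -252.8, 65.1]
tcp_rot: [3.142, 0.001, 3.091]
contact_force: [-0.2, 4.3, 6.9]
opening: 0.1
grasp_force: 59.5
```

```bash
python3 go.py 529 -252 300
```

```text
t 5.85 pos [ 529.2 -252.8   65.1] rpy [3.142 0.001 3.091] F [-0.2  4.3  6.9] q [-0.45  0.54  1.85  0.    0.75 -1.97] op 0.1 gf 59.517109394073486
shift units [-0.    0.03 -9.4 ]
```

>>> step_arm(moves=[{"tx":0,"ty":0,"tz":-0.4,"ax":0,"ay":0,"az":0},{"tx":0,"ty":0,"tz":-1,"ax":0,"ay":0,"az":0},{"tx":0,"ty":0,"tz":-1,"ax":0,"ay":0,"az":0},{"tx":0,"ty":0,"tz":-1,"ax":0,"ay":0,"az":0},{"tx":0,"ty":0,"tz":-1,"ax":0,"ay":0,"az":0}])

```text
clock: 6.48
eef_pos: [528.6, -253.3, 175.7]
tcp_rot: [-3.141, 0.0, 3.092]
contact_force: [0.6, 0.4, -0.8]
opening: 0.103
grasp_force: 58.9
```

>>> step_arm(moves=[{"tx":0,"ty":0,"tz":-1,"ax":0,"ay":0,"az":0},{"tx":0,"ty":0,"tz":-1,"ax":0,"ay":0,"az":0},{"tx":0,"ty":0,"tz":-1,"ax":0,"ay":0,"az":0},{"tx":0,"ty":0,"tz":-1,"ax":0,"ay":0,"az":0},{"tx":0,"ty":0,"tz":-1,"ax":0,"ay":0,"az":0}])

```text
clock: 7.1
eef_pos: [528.4, -253.2, 300.7]
tcp_rot: [-3.141, 0.0, 3.091]
contact_force: [0.5, -0.3, 0.0]
opening: 0.108
grasp_force: 58.9
```

>>> step_arm(moves=[{"tx":0,"ty":0,"tz":-1,"ax":0,"ay":0,"az":0},{"tx":0,"ty":0.97,"tz":-1,"ax":0,"ay":0,"az":0},{"tx":0,"ty":0.97,"tz":0,"ax":0,"ay":0,"az":0},{"tx":0,"ty":0.97,"tz":0,"ax":0,"ay":0,"az":0},{"tx":0,"ty":0.97,"tz":0,"ax":0,"ay":0,"az":0}])

```text
clock: 7.72
eef_pos: [533.3, -155.7, 350.0]
tcp_rot: [-3.141, 0.001, 3.091]
contact_force: [0.2, 0.0, -0.6]
opening: 0.107
grasp_force: 58.9
```

>>> step_arm(moves=[{"tx":0,"ty":0.97,"tz":0,"ax":0,"ay":0,"az":0},{"tx":0,"ty":0.97,"tz":0,"ax":0,"ay":0,"az":0},{"tx":0,"ty":0.97,"tz":0,"ax":0,"ay":0,"az":0},{"tx":0,"ty":0.97,"tz":0,"ax":0,"ay":0,"az":0},{"tx":0,"ty":0.97,"tz":0,"ax":0,"ay":0,"az":0}])

```text
clock: 8.35
eef_pos: [539.4, -34.6, 349.9]
tcp_rot: [-3.141, 0.001, 3.091]
contact_force: [0.2, 0.4, -1.0]
opening: 0.104
grasp_force: 58.9
```

>>> step_arm(moves=[{"tx":0,"ty":0.97,"tz":0,"ax":0,"ay":0,"az":0},{"tx":0,"ty":0.97,"tz":0,"ax":0,"ay":0,"az":0},{"tx":0,"ty":0.97,"tz":0,"ax":0,"ay":0,"az":0},{"tx":0,"ty":0.97,"tz":0,"ax":0,"ay":0,"az":0},{"tx":0,"ty":0.97,"tz":0,"ax":0,"ay":0,"az":0}])

```text
clock: 8.98
eef_pos: [545.5, 86.5, 349.9]
tcp_rot: [-3.141, 0.001, 3.091]
contact_force: [-0.5, 0.3, -0.2]
opening: 0.112
grasp_force: 58.9
```

```bash
cat > tgt.py <<'E'
# tgt.py mx my mz yaw dist spin : TCP pose with tool z = -panel normal, dist mm from the point along the normal, spin about tool z
from h import *;import sys
from scipy.spatial.transform import Rotation as Ro
mx,my,mz,yaw,dist,spin=map(float,sys.argv[1:7]);np.set_printoptions(suppress=True)
Rp=Ro.from_euler('ZY',[yaw,-.47])   # panel axes: x' up slope, z' outward
RT=Rp*Ro.from_euler('ZX',[np.pi,np.pi])*Ro.from_euler('z',spin)
t=np.array([mx,my,mz])+Rp.apply([0,0,dist])
s=r.sense();R=Ro.from_euler('xyz',s['tcp_rot'])
print('t',round(s['clock'],2),'pos',s['eef_pos'].round(1),'rpy',s['tcp_rot'].round(3),'F',s['contact_force'].round(1),'q',s['qpos'].round(2),'op',round(s['opening'],3),'gf',round(s['grasp_force']))
print('target',t.round(1),'panel axes z',Rp.apply([0,0,1]).round(3))
print('turn',((R.inv()*RT).as_rotvec()/(np.pi/2)).round(3),'shift now',(R.inv().apply(t-s['eef_pos'])/25).round(2),'shift after turn',(RT.inv().apply(t-s['eef_pos'])/25).round(2))
print('panel-frame TCP rel. point',Rp.inv().apply(s['eef_pos']-[mx,my,mz]).round(1))
E
python3 tgt.py 585.4 132.4 81 -.045 96 0.1
```

```text
t 8.97 pos [545.5  86.5 349.9] rpy [-3.141  0.001  3.091] F [-0.5  0.3 -0.2] q [ 0.15  0.16  1.68 -0.    1.3  -1.37] op 0.112 gf 59
target [542.  134.4 166.6] panel axes z [-0.452  0.02   0.892]
turn [-0.016 -0.298  0.059] shift now [0.24 1.91 7.33] shift after turn [3.7  1.54 6.43]
panel-frame TCP rel. point [ 88.1 -47.7 256.8]
```

>>> step_arm(moves=[{"tx":0,"ty":0,"tz":0,"ax":-0.005,"ay":-0.1,"az":0.02},{"tx":0,"ty":0,"tz":0,"ax":-0.005,"ay":-0.1,"az":0.02},{"tx":0,"ty":0,"tz":0,"ax":-0.005,"ay":-0.098,"az":0.02},{"tx":0.75,"ty":0.3,"tz":0.8,"ax":0,"ay":0,"az":0},{"tx":0.75,"ty":0.3,"tz":0.8,"ax":0,"ay":0,"az":0}])

```text
clock: 9.6
eef_pos: [532.1, 105.2, 297.9]
tcp_rot: [3.091, 0.468, 2.983]
contact_force: [0.1, 0.1, -0.4]
opening: 0.107
grasp_force: 59.0
```

>>> step_arm(moves=[{"tx":0.75,"ty":0.3,"tz":0.8,"ax":0,"ay":0,"az":0},{"tx":0.75,"ty":0.3,"tz":0.8,"ax":0,"ay":0,"az":0},{"tx":0.7,"ty":0.34,"tz":0.9,"ax":0,"ay":0,"az":0},{"tx":0,"ty":0,"tz":0.9,"ax":0,"ay":0,"az":0},{"tx":0,"ty":0,"tz":0.8,"ax":0,"ay":0,"az":0}])

```text
clock: 10.22
eef_pos: [534.9, 134.0, 179.9]
tcp_rot: [3.092, 0.467, 2.984]
contact_force: [0.2, 0.3, 0.1]
opening: 0.109
grasp_force: 59.0
```

```bash
python3 tgt.py 585.4 132.4 81 -.045 96 0.1; python3 - <<'E'
from h import *
# model-fit of console with the initial clouds: panel frame, per camera
from scipy.optimize import least_squares
from scipy.spatial.transform import Rotation as Ro
for n in('top','scene'):
    W=np.load(f'w_{n}.npy');p=np.load(f'last_{n}.npz')['p'];hsv=cv2.cvtColor(p,cv2.COLOR_RGB2HSV).astype(int);H,S,V=[a.ravel() for a in np.moveaxis(hsv,2,0)]
    P=W.reshape(-1,3);Rp=Ro.from_euler('ZY',[-.045,-.47]);m0=np.array([585.4,132.4,81.])
    Q=Rp.inv().apply(np.nan_to_num(P)-m0)+[-30,-48,26]  # panel frame
    ok=(abs(Q[:,0])<80)&(abs(Q[:,1])<85)
    pl=ok&(abs(Q[:,2])<7)&(H>95)&(H<125)&(S>90)
    print(n,'panel z at L/R/lo/hi',[np.median(Q[pl&c][:,2]).round(1) for c in (Q[:,1]>30,Q[:,1]<-30,Q[:,0]<-30,Q[:,0]>30)],'ext',np.percentile(Q[pl],[.5,99.5],axis=0)[:,:2].round(1).tolist())
    b=ok&(Q[:,2]>22)&(Q[:,2]<33)&(Q[:,1]<-10);q=Q[b].astype(np.float32)
    print(' barrel circle',cv2.minEnclosingCircle(q[:,:2]),np.median(q,0).round(1))
    k=ok&((H<8)|(H>172))&(S>140)&(V>60)&(Q[:,2]>3)&(Q[:,2]<20)&(abs(Q[:,1]+45)<18)&(Q[:,0]>-15)
    q=Q[k];u,sv,vt=np.linalg.svd(q[:,:2]-q[:,:2].mean(0));a=vt[0]*np.sign(vt[0,0]);print(' keeper',k.sum(),q.mean(0).round(1),q.min(0).round(1),q.max(0).round(1),'cw angle',np.arctan2(-a[1],a[0]).round(3))
    g=ok&(H>45)&(H<85)&(S>70)&(Q[:,2]>3)&(Q[:,2]<25)&(Q[:,0]>0);q=Q[g];u,sv,vt=np.linalg.svd(q[:,:2]-q[:,:2].mean(0));a=vt[0]*np.sign(vt[0,1]);print(' cell',g.sum(),q.mean(0).round(1),'dyaw',np.arctan2(-a[0],a[1]).round(3),q[:,1].min(),q[:,1].max())
    t=ok&(H>18)&(H<36)&(S>110)&(V>80)&(Q[:,2]>15)&(Q[:,0]>0)&(Q[:,1]>0);q=Q[t];print(' tab',q.min(0).round(1),q.max(0).round(1))
    p,d=grab(n);np.save('w_'+n+'1',cloud(n,d));cv2.imwrite(f'pics/{n}1.png',cv2.cvtColor(p,4))
a=cv2.imread('pics/top1.png');b=cv2.imread('pics/scene1.png')
f=lambda i,x,y,w,h:cv2.resize(i[y:y+h,x:x+w],(400,600),interpolation=cv2.INTER_CUBIC)
cv2.imwrite('pics/crop2.png',np.hstack([f(a,165,120,80,120),f(b,355,140,90,135)]))
E
```

```text
t 10.22 pos [534.9 134.  179.9] rpy [3.092 0.467 2.984] F [0.2 0.3 0.1] q [ 0.34  0.19  2.16 -0.47  0.39 -0.69] op 0.109 gf 59
target [542.  134.4 166.6] panel axes z [-0.452  0.02   0.892]
turn [-0.001 -0.001 -0.   ] shift now [-0.01  0.03  0.6 ] shift after turn [-0.01  0.03  0.6 ]
panel-frame TCP rel. point [ -0.3  -0.7 111.1]
top panel z at L/R/lo/hi [np.float64(2.8), np.float64(2.5), np.float64(3.0), np.float64(2.7)] ext [[-72.8, -72.8], [63.3, 69.8]]Traceback (most recent call last):
  File "<stdin>", line 13, in <module>
cv2.error: OpenCV(4.12.0) /io/opencv/modules/imgproc/src/shapedescr.cpp:201: error: (-215:Assertion failed) count >= 0 && (depth == CV_32F || depth == CV_32S) in function 'minEnclosingCircle'
```

```bash
cat > meas.py <<'E'
from h import *
from scipy.spatial.transform import Rotation as Ro
for n in('top','scene'):
    W=np.load(f'w_{n}.npy');p=np.load(f'last_{n}.npz')['p'];hsv=cv2.cvtColor(p,cv2.COLOR_RGB2HSV).astype(int);H,S,V=[a.ravel() for a in np.moveaxis(hsv,2,0)]
    P=W.reshape(-1,3);Rp=Ro.from_euler('ZY',[-.045,-.47]);m0=np.array([585.4,132.4,81.])
    Q=Rp.inv().apply(np.nan_to_num(P)-m0)+[-30,-48,26]  # panel frame
    ok=(abs(Q[:,0])<80)&(abs(Q[:,1])<85)
    pl=ok&(abs(Q[:,2])<7)&(H>95)&(H<125)&(S>90)
    print(n,'panel z L/R/lo/hi',[float(np.median(Q[pl&c][:,2]).round(1)) for c in (Q[:,1]>30,Q[:,1]<-30,Q[:,0]<-30,Q[:,0]>30)],'ext',np.percentile(Q[pl],[.5,99.5],axis=0)[:,:2].round(1).tolist())
    b=ok&(Q[:,2]>22)&(Q[:,2]<33)&(Q[:,1]<-10);q=Q[b].astype(np.float32)
    print(' barrel circle',cv2.minEnclosingCircle(q[:,:2].copy()),np.median(q,0).round(1))
    k=ok&((H<8)|(H>172))&(S>140)&(V>60)&(Q[:,2]>3)&(Q[:,2]<20)&(abs(Q[:,1]+45)<18)&(Q[:,0]>-15)
    q=Q[k];u,sv,vt=np.linalg.svd(q[:,:2]-q[:,:2].mean(0));a=vt[0]*np.sign(vt[0,0]);print(' keeper',k.sum(),q.mean(0).round(1),q.min(0).round(1),q.max(0).round(1),'cw angle',np.arctan2(-a[1],a[0]).round(3))
    g=ok&(H>45)&(H<85)&(S>70)&(Q[:,2]>3)&(Q[:,2]<25)&(Q[:,0]>0);q=Q[g];u,sv,vt=np.linalg.svd(q[:,:2]-q[:,:2].mean(0));a=vt[0]*np.sign(vt[0,1]);print(' cell',g.sum(),q.mean(0).round(1),'dyaw',np.arctan2(-a[0],a[1]).round(3),q[:,1].min(),q[:,1].max())
    t=ok&(H>18)&(H<36)&(S>110)&(V>80)&(Q[:,2]>15)&(Q[:,0]>0)&(Q[:,1]>0);q=Q[t];print(' tab',q.min(0).round(1),q.max(0).round(1))
E
python3 meas.py; python3 - <<'E'
from h import *
from scipy.spatial.transform import Rotation as Ro
s=r.sense();R=Ro.from_euler('xyz',s['tcp_rot'])
for n in('top','scene'):
    p,d=eyes.grab_frame(n);np.savez('l1_'+n,p=p,d=d);np.save('w1_'+n,cloud(n,d));cv2.imwrite(f'pics/{n}1.png',cv2.cvtColor(p,4))
    c=eyes.camera_info(n);T=np.array(c['cam_to_world']);K=np.array(c['intrinsics'])
    F=np.diag([1,-1,-1.]);M=np.linalg.inv(T);Rc=F@M[:3,:3];tc=F@M[:3,3]
    Pt=np.array([s['eef_pos']+R.apply([0,0,z]) for z in(-4,26,56)])
    print(n,'predicted px key top/collar/tip',cv2.projectPoints(Pt,cv2.Rodrigues(Rc)[0],tc,K,np.array([c['k1'],0,0,0.]))[0][:,0].round(1).tolist())
a=cv2.imread('pics/top1.png');b=cv2.imread('pics/scene1.png')
f=lambda i,x,y,w,h:cv2.resize(i[y:y+h,x:x+w],(400,600),interpolation=cv2.INTER_CUBIC)
cv2.imwrite('pics/crop2.png',np.hstack([f(a,165,120,80,120),f(b,355,140,90,135)]))
E
```

```text
top panel z L/R/lo/hi [2.8, 2.5, 3.0, 2.7] ext [[-72.8, -72.8], [63.3, 69.8]]
 barrel circle ((-30.243587493896484, -45.818031311035156), 18.66925048828125) [-29.4 -46.1  28.1]
 keeper 37 [  2.9 -54.   15.7] [-11.1 -59.9   4.2] [ 20.9 -46.2  19.7] cw angle 0.223
 cell 28 [16.6 -4.  16.1] dyaw -0.054 -23.095418591740774 14.728406809551231
 tab [ 8.2 18.6 22.2] [25.5 29.2 38.4]
scene panel z L/R/lo/hi [1.6, 1.3, 1.1, 1.9] ext [[-66.9, -76.1], [70.7, 71.9]]
 barrel circle ((-27.817176818847656, -49.35306930541992), 19.844547271728516) [-27.2 -49.5  25.8]
 keeper 53 [  5.8 -55.6  13.8] [-13.6 -61.9   9.2] [ 26.3 -47.9  16.8] cw angle 0.184
 cell 73 [18.  -8.7 13.5] dyaw 0.043 -38.11692051956401 13.944538010066807
 tab [ 7.7 18.3 16. ] [28.  28.6 31.4]
top predicted px key top/collar/tip [[197.4, 193.2], [199.9, 190.1], [202.3, 187.2]]
scene predicted px key top/collar/tip [[382.6, 160.1], [383.4, 174.6], [384.2, 188.8]]
```

View pics/crop2.png

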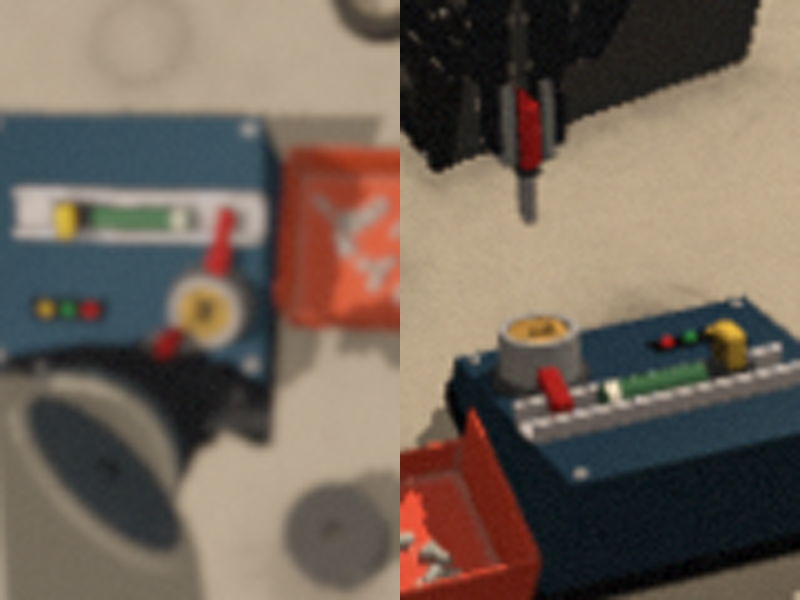

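Both views show the key in the gripper. In the scene picture its tip is at about (384,190), within about 1 px of the prediction, and the keeper is turned about 0.2 rad clockwise. Next I'll remove each camera's bias by measuring the held key in the tool frame.

```bash
python3 - <<'E'
from h import *
from scipy.spatial.transform import Rotation as Ro
s=r.sense();R=Ro.from_euler('xyz',s['tcp_rot'])
for n in('top','scene'):
    W=np.load(f'w1_{n}.npy');z=np.load(f'l1_{n}.npz');hsv=cv2.cvtColor(z['p'],cv2.COLOR_RGB2HSV).astype(int);H,S,V=[a.ravel() for a in np.moveaxis(hsv,2,0)]
    P=np.nan_to_num(W.reshape(-1,3));Q=R.inv().apply(P-s['eef_pos'])
    near=(np.abs(Q[:,0])<22)&(np.abs(Q[:,1])<12)&(Q[:,2]>-15)&(Q[:,2]<62)
    k=near&((H<8)|(H>172))&(S>130)&(V>50)
    q=Q[k];print(n,'bow(tool)',k.sum(),'med',np.median(q,0).round(1),'5-95',np.percentile(q,[5,95],axis=0).round(1).tolist())
    b=near&(Q[:,2]>36)&(np.abs(Q[:,1])<8)&(np.abs(Q[:,0])<14);q=Q[b];
    if len(q): print('  blade',len(q),'med',np.median(q,0).round(1),q.min(0).round(1),q.max(0).round(1))
    yy,xx=np.unravel_index(np.where(k)[0],W.shape[:2]);print('  px',xx.mean().round(1),yy.mean().round(1),xx.min(),xx.max(),yy.min(),yy.max())
    # gripper finger points either side of key
    f=(np.abs(Q[:,0])<16)&(np.abs(Q[:,1])<40)&(Q[:,2]>-15)&(Q[:,2]<35)&(~k)&(S<90);q=Q[f]
    if len(q): print('  finger y range',np.percentile(q[:,1],[1,99]).round(1),'z max',np.percentile(q[:,2],98).round(1),'x',np.percentile(q[:,0],[2,98]).round(1))
print('slot yaw: panel axes in tool', R.inv().apply(Ro.from_euler('ZY',[-.045,-.47]).as_matrix().T).round(2).tolist())
E
```

```text
top bow(tool) 20 med [-11.9  -0.1  -3.7] 5-95 [[-16.0, -4.2, -8.8], [-8.8, 5.1, 7.4]]
  px 198.0 188.2 196 200 186 190
  finger y range [-17.1  16.7] z max 19.7 x [-12.2  -5.9]
scene bow(tool) 90 med [-12.9  -1.7   8. ] 5-95 [[-16.3, -6.2, -4.2], [-7.6, 2.9, 24.1]]
  blade 38 med [-5.3 -1.9 45. ] [-9.1 -3.9 36.7] [ 7.2  2.2 56.8]
  px 383.6 168.6 381 386 160 177
  finger y range [-19.7  15.6] z max 30.9 x [-13.8   6.7]
slot yaw: panel axes in tool [[-0.99, 0.1, -0.0], [0.1, 0.99, -0.0], [0.0, -0.0, -1.0]]
```

```bash
python3 tgt.py 585.6 133.6 81.8 -.045 61 0.2
```

```text
t 10.32 pos [534.4 133.5 178.8] rpy [3.094 0.464 2.984] F [-0.3 -0.3  0.1] q [ 0.34  0.19  2.16 -0.47  0.39 -0.69] op 0.108 gf 59
target [558.  134.8 136.2] panel axes z [-0.452  0.02   0.892]
turn [-0.002 -0.002  0.063] shift now [-0.06  0.11  1.95] shift after turn [-0.05  0.11  1.95]
panel-frame TCP rel. point [ -1.6  -2.4 109.7]
```

>>> step_arm(moves=[{"tx":0,"ty":0,"tz":0.2,"ax":-0.002,"ay":-0.002,"az":0.063},{"tx":-0.05,"ty":0.11,"tz":0.6,"ax":0,"ay":0,"az":0},{"tx":0,"ty":0,"tz":0.6,"ax":0,"ay":0,"az":0},{"tx":0,"ty":0,"tz":0.5,"ax":0,"ay":0,"az":0},{"tx":0,"ty":0,"tz":0,"ax":0,"ay":0,"az":0}])

```text
clock: 10.95
eef_pos: [557.9, 135.3, 137.7]
tcp_rot: [3.041, 0.461, 2.874]
contact_force: [-0.1, 0.0, 0.3]
opening: 0.103
grasp_force: 59.0
```

```bash
python3 tgt.py 585.6 133.6 81.8 -.045 32 0.2; python3 - <<'E'
from h import *
for n in('top','scene'):
    p,d=eyes.grab_frame(n);np.savez('l2_'+n,p=p,d=d);np.save('w2_'+n,cloud(n,d));cv2.imwrite(f'pics/{n}2.png',cv2.cvtColor(p,4))
a=cv2.imread('pics/top2.png');b=cv2.imread('pics/scene2.png')
f=lambda i,x,y,w,h:cv2.resize(i[y:y+h,x:x+w],(400,600),interpolation=cv2.INTER_CUBIC)
cv2.imwrite('pics/crop3.png',np.hstack([f(a,180,150,48,72),f(b,360,165,48,72)]))
E
```

```text
t 10.95 pos [557.9 135.3 137.7] rpy [3.041 0.461 2.874] F [-0.1  0.   0.3] q [ 0.33  0.3   2.15 -0.59  0.3  -0.47] op 0.103 gf 59
target [571.1 134.3 110.3] panel axes z [-0.452  0.02   0.892]
turn [0.001 0.    0.001] shift now [ 0.02 -0.02  1.22] shift after turn [ 0.02 -0.02  1.22]
panel-frame TCP rel. point [ 0.6  0.5 62.4]
```

View pics/crop3.png

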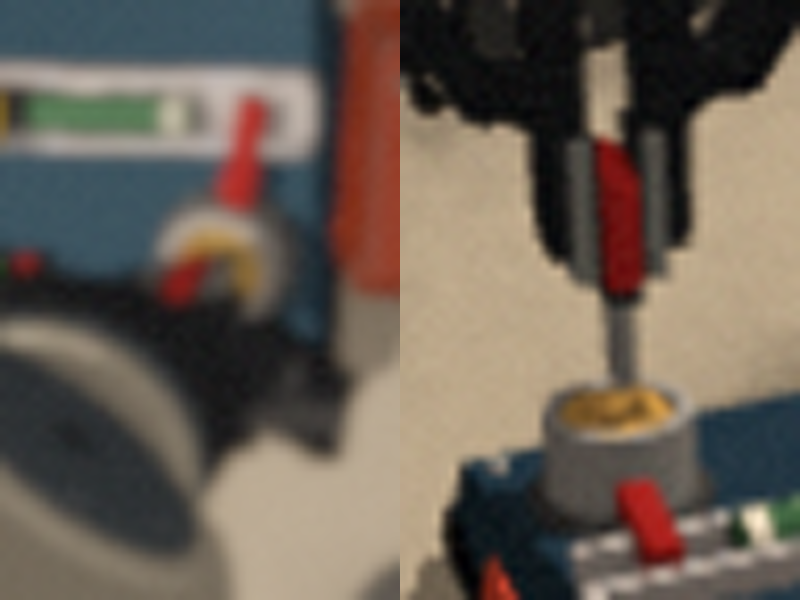

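The blade is centred over the mouth: in the enlarged scene crop its tip is at (622,380), and the barrel centre is at (620,408), about 7 mm farther along the axis. Inserting now.

>>> step_arm(moves=[{"tx":0.02,"ty":-0.02,"tz":0.2,"ax":0,"ay":0,"az":0},{"tx":0,"ty":0,"tz":0.12,"ax":0,"ay":0,"az":0},{"tx":0,"ty":0,"tz":0.12,"ax":0,"ay":0,"az":0},{"tx":0,"ty":0,"tz":0,"ax":0,"ay":0,"az":0}])

```text
clock: 11.55
eef_pos: [562.4, 134.9, 128.3]
tcp_rot: [3.039, 0.461, 2.873]
contact_force: [0.6, -0.3, -1.4]
opening: 0.108
grasp_force: 59.0
```

```bash
python3 tgt.py 585.6 133.6 81.8 -.045 32 0.2
```

```text
t 11.55 pos [562.4 134.9 128.3] rpy [3.039 0.461 2.873] F [ 0.6 -0.3 -1.4] q [ 0.32  0.32  2.15 -0.62  0.28 -0.44] op 0.108 gf 59
target [571.1 134.3 110.3] panel axes z [-0.452  0.02   0.892]
turn [0.001 0.001 0.   ] shift now [ 0.01 -0.01  0.8 ] shift after turn [ 0.01 -0.01  0.8 ]
panel-frame TCP rel. point [ 0.3  0.2 52. ]
```

>>> step_arm(moves=[{"tx":0,"ty":0,"tz":0.12,"ax":0,"ay":0,"az":0},{"tx":0,"ty":0,"tz":0.12,"ax":0,"ay":0,"az":0},{"tx":0,"ty":0,"tz":0,"ax":0,"ay":0,"az":0}])

```text
clock: 11.92
eef_pos: [564.7, 134.7, 122.6]
tcp_rot: [3.04, 0.461, 2.873]
contact_force: [-1.3, 0.8, -2.3]
opening: 0.105
grasp_force: 59.0
```

```bash
python3 tgt.py 585.6 133.6 81.8 -.045 32 0.2; python3 -c "
from h import *
print(r.sense()['wrist_torque'])"
```

```text
t 11.93 pos [564.7 134.7 122.6] rpy [3.04  0.461 2.873] F [-1.3  0.8 -2.3] q [ 0.32  0.33  2.15 -0.64  0.27 -0.42] op 0.105 gf 59
target [571.1 134.3 110.3] panel axes z [-0.452  0.02   0.892]
turn [0.001 0.001 0.   ] shift now [-0.01 -0.    0.55] shift after turn [-0.01 -0.    0.55]
panel-frame TCP rel. point [-0.2  0.1 45.8]
[0.03526912 0.6336306  0.02895774]
```

>>> step_arm(moves=[{"tx":0,"ty":0,"tz":0.15,"ax":0,"ay":0,"az":0},{"tx":0,"ty":0,"tz":0.15,"ax":0,"ay":0,"az":0},{"tx":0,"ty":0,"tz":0.12,"ax":0,"ay":0,"az":0},{"tx":0,"ty":0,"tz":0,"ax":0,"ay":0,"az":0}])

```text
clock: 12.42
eef_pos: [569.6, 134.5, 113.2]
tcp_rot: [3.04, 0.461, 2.873]
contact_force: [-3.4, -0.1, -4.1]
opening: 0.106
grasp_force: 58.8
```

```bash
python3 tgt.py 585.6 133.6 81.8 -.045 32 0.2; python3 -c "
from h import *
print(r.sense()['wrist_torque'])"
```

```text
t 12.43 pos [569.6 134.5 113.2] rpy [3.04  0.461 2.873] F [-3.4 -0.1 -4.1] q [ 0.32  0.36  2.14 -0.68  0.26 -0.38] op 0.106 gf 59
target [571.1 134.3 110.3] panel axes z [-0.452  0.02   0.892]
turn [0.001 0.001 0.   ] shift now [-0.01 -0.01  0.13] shift after turn [-0.01 -0.01  0.13]
panel-frame TCP rel. point [-0.1  0.2 35.2]
[0.19566762 1.08513467 0.1031081 ]
```

>>> step_arm(moves=[{"tx":0.03,"ty":0,"tz":0.08,"ax":0,"ay":0,"az":0},{"tx":0,"ty":0,"tz":0.08,"ax":0,"ay":0,"az":0},{"tx":0,"ty":0,"tz":0.04,"ax":0,"ay":0,"az":0},{"tx":0,"ty":0,"tz":0,"ax":0,"ay":0,"az":0}])

```text
clock: 12.92
eef_pos: [570.7, 134.9, 111.4]
tcp_rot: [3.038, 0.464, 2.873]
contact_force: [-35.3, 1.7, 46.2]
opening: 0.107
grasp_force: 68.4
```

```bash
python3 tgt.py 585.6 133.6 81.8 -.045 32 0.2; python3 -c "
from h import *
print(r.sense()['wrist_torque'])"
```

```text
t 12.93 pos [570.7 134.9 111.4] rpy [3.038 0.464 2.873] F [-35.3   1.7  46.2] q [ 0.32  0.36  2.14 -0.71  0.25 -0.36] op 0.107 gf 68
target [571.1 134.3 110.3] panel axes z [-0.452  0.02   0.892]
turn [0.002 0.003 0.   ] shift now [-0.   -0.02  0.05] shift after turn [-0.   -0.02  0.05]
panel-frame TCP rel. point [ 0.1  0.6 33.2]
[0.16672122 2.3426337  0.04400359]
```

>>> step_arm(moves=[{"tx":0,"ty":0,"tz":-0.06,"ax":0,"ay":0,"az":0},{"tx":0,"ty":0,"tz":0,"ax":0,"ay":0,"az":0.08},{"tx":0,"ty":0,"tz":0,"ax":0,"ay":0,"az":0.08},{"tx":0,"ty":0,"tz":0,"ax":0,"ay":0,"az":0.08},{"tx":0,"ty":0,"tz":0,"ax":0,"ay":0,"az":0}])

```text
clock: 13.55
eef_pos: [570.1, 134.3, 111.6]
tcp_rot: [2.869, 0.391, 2.464]
contact_force: [-22.2, -1.0, 28.2]
opening: 0.108
grasp_force: 64.6
```

```bash
python3 tgt.py 585.6 133.6 81.8 -.045 32 1.35; python3 -c "
from h import *
print(r.sense()['wrist_torque'])"
```

```text
t 13.55 pos [570.1 134.3 111.6] rpy [2.869 0.391 2.464] F [-22.2  -1.   28.2] q [ 0.32  0.36  2.14 -0.7   0.25  0.02] op 0.108 gf 65
target [571.1 134.3 110.3] panel axes z [-0.452  0.02   0.892]
turn [0.002 0.001 0.491] shift now [-0.01  0.01  0.07] shift after turn [-0.    0.01  0.07]
panel-frame TCP rel. point [-0.4 -0.  33.6]
[-0.37718197  1.73091128 -0.13249432]
```

>>> step_arm(moves=[{"tx":0,"ty":0,"tz":0,"ax":0,"ay":0,"az":0.1},{"tx":0,"ty":0,"tz":0,"ax":0,"ay":0,"az":0.1},{"tx":0,"ty":0,"tz":0,"ax":0,"ay":0,"az":0.1},{"tx":0,"ty":0,"tz":0,"ax":0,"ay":0,"az":0.1},{"tx":0,"ty":0,"tz":0,"ax":0,"ay":0,"az":0.06}])

```text
clock: 14.18
eef_pos: [569.9, 134.1, 111.6]
tcp_rot: [2.684, 0.121, 1.765]
contact_force: [-25.8, -2.4, 28.5]
opening: 0.105
grasp_force: 64.8
```

```bash
python3 tgt.py 585.6 133.6 81.8 -.045 32 1.35; python3 - <<'E'
from h import *
print(r.sense()['wrist_torque'])
for n in('top','scene'):
    p,d=eyes.grab_frame(n);cv2.imwrite(f'pics/{n}3.png',cv2.cvtColor(p,4))
a=cv2.imread('pics/top3.png');b=cv2.imread('pics/scene3.png')
f=lambda i,x,y,w,h:cv2.resize(i[y:y+h,x:x+w],(400,300),interpolation=cv2.INTER_CUBIC)
cv2.imwrite('pics/crop4.png',np.hstack([f(a,175,145,64,48),f(b,360,185,80,60)]))
E
```

```text
t 14.18 pos [569.9 134.1 111.6] rpy [2.684 0.121 1.765] F [-25.8  -2.4  28.5] q [ 0.32  0.36  2.14 -0.7   0.25  0.74] op 0.105 gf 65
target [571.1 134.3 110.3] panel axes z [-0.452  0.02   0.892]
turn [0.002 0.    0.03 ] shift now [0.   0.02 0.07] shift after turn [0.   0.02 0.07]
panel-frame TCP rel. point [-0.5 -0.2 33.6]
[-0.6305593   2.27297612 -0.2387737 ]
```

View pics/crop4.png

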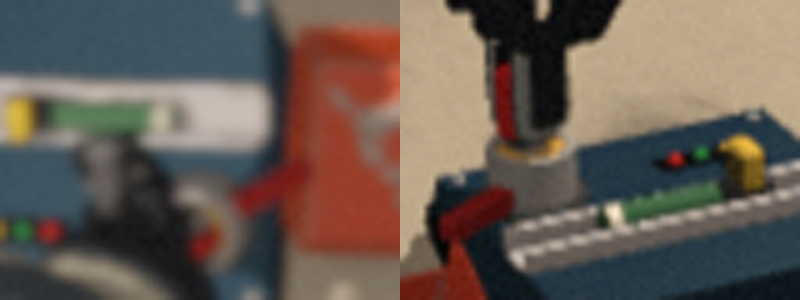

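>>> step_arm(moves=[{"tx":0,"ty":0,"tz":0,"ax":0,"ay":0,"az":0.06},{"tx":0,"ty":0,"tz":0,"ax":0,"ay":0,"az":0.02},{"tx":0,"ty":0,"tz":0,"ax":0,"ay":0,"az":0}])

```text
clock: 14.65
eef_pos: [569.7, 134.1, 111.4]
tcp_rot: [2.674, 0.066, 1.655]
contact_force: [-23.5, -2.3, 27.1]
opening: 0.105
grasp_force: 64.8
```

```bash
python3 tgt.py 585.6 133.6 81.8 -.045 32 1.4; python3 -c "
from h import *
print(r.sense()['wrist_torque'])"
```

```text
t 14.65 pos [569.7 134.1 111.4] rpy [2.674 0.066 1.655] F [-23.5  -2.3  27.1] q [ 0.32  0.36  2.14 -0.7   0.25  0.86] op 0.105 gf 65
target [571.1 134.3 110.3] panel axes z [-0.452  0.02   0.892]
turn [ 0.001  0.    -0.016] shift now [0.01 0.03 0.06] shift after turn [0.01 0.03 0.06]
panel-frame TCP rel. point [-0.8 -0.3 33.6]
[-0.39754297  2.11837593 -0.13592045]
```

>>> step_arm(moves=[{"tx":0,"ty":0,"tz":0,"ax":0,"ay":0,"az":0},{"tx":0,"ty":0,"tz":0,"ax":0,"ay":0,"az":0},{"tx":0,"ty":0,"tz":0,"ax":0,"ay":0,"az":0}], gripper=0.35)

```text
clock: 15.02
eef_pos: [571.4, 134.9, 110.6]
tcp_rot: [2.673, 0.065, 1.657]
contact_force: [0.1, 0.8, -0.6]
opening: 0.35
grasp_force: 0.0
```

>>> step_arm(moves=[{"tx":0,"ty":0,"tz":-0.5,"ax":0,"ay":0,"az":0},{"tx":0,"ty":0,"tz":-1,"ax":0,"ay":0,"az":0},{"tx":0,"ty":0,"tz":-1,"ax":0,"ay":0,"az":0},{"tx":0,"ty":0,"tz":-1,"ax":0,"ay":0,"az":0},{"tx":0,"ty":0,"tz":0,"ax":0,"ay":0,"az":0}])

```text
clock: 15.65
eef_pos: [531.7, 136.8, 189.9]
tcp_rot: [2.67, 0.064, 1.657]
contact_force: [0.5, 0.0, -0.3]
opening: 0.348
grasp_force: 0.0
```

```bash
python3 tgt.py 585.6 133.6 81.8 -.045 110 1.57; python3 - <<'E'
from h import *
for n in('top','scene'):
    p,d=grab(n);np.save('w_'+n,cloud(n,d));cv2.imwrite(f'pics/{n}4.png',cv2.cvtColor(p,4))
a=cv2.imread('pics/top4.png');b=cv2.imread('pics/scene4.png')
f=lambda i,x,y,w,h:cv2.resize(i[y:y+h,x:x+w],(400,300),interpolation=cv2.INTER_CUBIC)
cv2.imwrite('pics/crop5.png',np.hstack([f(a,165,140,80,60),f(b,360,185,100,75)]))
E
python3 meas.py
```

```text
t 15.65 pos [531.7 136.8 189.9] rpy [2.67  0.064 1.657] F [ 0.5  0.  -0.3] q [ 0.35  0.16  2.16 -0.45  0.41  0.63] op 0.348 gf 0
target [535.8 135.8 179.9] panel axes z [-0.452  0.02   0.892]
turn [ 0.003 -0.002  0.092] shift now [-0.03 -0.04  0.43] shift after turn [-0.03 -0.03  0.43]
panel-frame TCP rel. point [  0.9   0.8 120.8]
top panel z L/R/lo/hi [2.7, 2.7, 2.7, 2.8] ext [[-72.4, -72.8], [63.5, 69.8]]
 barrel circle ((-30.2535400390625, -46.006080627441406), 18.34511947631836) [-24.1 -50.5  27.8]meas.py:13: RuntimeWarning: Mean of empty slice.
  q=Q[k];u,sv,vt=np.linalg.svd(q[:,:2]-q[:,:2].mean(0));a=vt[0]*np.sign(vt[0,0]);print(' keeper',k.sum(),q.mean(0).round(1),q.min(0).round(1),q.max(0).round(1),'cw angle',np.arctan2(-a[1],a[0]).round(3))
  ret = um.true_divide(
Traceback (most recent call last):
  File "meas.py", line 13, in <module>
    q=Q[k];u,sv,vt=np.linalg.svd(q[:,:2]-q[:,:2].mean(0));a=vt[0]*np.sign(vt[0,0]);print(' keeper',k.sum(),q.mean(0).round(1),q.min(0).round(1),q.max(0).round(1),'cw angle',np.arctan2(-a[1],a[0]).round(3))
                                                                                                                              ~~~~~^^^
ValueError: zero-size array to reduction operation minimum which has no identity
```

View pics/crop5.png

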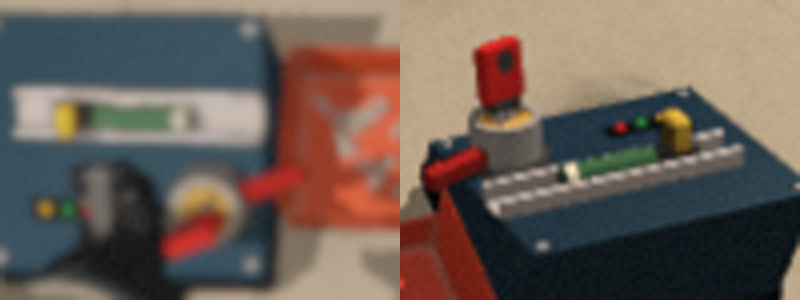

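```bash
python3 - <<'E'
from h import *
from scipy.spatial.transform import Rotation as Ro
Rp=Ro.from_euler('ZY',[-.045,-.47]);m=np.array([585.6,133.6,81.8])
for n in('top','scene'):
    W=np.load(f'w_{n}.npy');p=np.load(f'last_{n}.npz')['p'];hsv=cv2.cvtColor(p,cv2.COLOR_RGB2HSV).astype(int);H,S,V=[a.ravel() for a in np.moveaxis(hsv,2,0)]
    Q=Rp.inv().apply(np.nan_to_num(W.reshape(-1,3))-m)
    red=((H<8)|(H>172))&(S>130)&(V>50)&(abs(Q[:,0])<40)
    k=red&(abs(Q[:,1])<25)&(Q[:,2]>3)&(Q[:,2]<60);q=Q[k];print(n,'bow',k.sum(),np.percentile(q,[2,50,98],axis=0).round(1).tolist())
    u,s,vt=np.linalg.svd(q-q.mean(0));print('  pca',vt[0].round(2),vt[2].round(2))
    e=red&(Q[:,1]<-17)&(Q[:,1]>-58)&(abs(Q[:,2]+15)<9)&(Q[:,0]<30);q=Q[e];print('  keeper',e.sum(),q.mean(0).round(1),np.percentile(q,[2,98],axis=0).round(1).tolist(),'ang',np.arctan2(-q[:,1].mean(),q[:,0].mean()).round(2))
    t=(H>18)&(H<36)&(S>110)&(V>80)&(Q[:,2]>-11)&(Q[:,2]<15)&(abs(Q[:,0]-47)<16)&(Q[:,1]>30)&(Q[:,1]<110);q=Q[t];print('  tab',np.percentile(q,[2,98],axis=0).round(1).tolist(),np.median(q,0).round(1))
E
```

```text
top bow 68 [[-14.4, -11.8, 12.0], [-3.7, -0.4, 36.1], [3.1, 12.5, 42.7]]
  pca [-0.43  0.29  0.85] [-0.87 -0.4  -0.3 ]
  keeper 56 [ 13.6 -33.4 -11.5] [[1.5, -49.0, -22.6], [22.6, -18.1, -7.2]] ang 1.18
  tab [[38.0, 65.3, -3.1], [54.0, 75.6, 8.4]] [48.3 70.2  5. ]
scene bow 161 [[-8.5, -13.9, 9.4], [-0.9, -4.4, 24.6], [4.5, 10.8, 39.1]]
  pca [ 0.22 -0.13 -0.97] [0.95 0.27 0.18]
  keeper 97 [ 16.3 -35.2 -14.5] [[3.9, -51.9, -20.3], [25.8, -17.7, -10.8]] ang 1.14
  tab [[42.1, 65.0, -10.7], [56.3, 75.1, 5.6]] [53.  69.9  1.2]
```

The key is in, but the keeper measures only about 1.15 rad. The slot has slack, so I'll grip the key again and turn farther, to the stop.

>>> step_arm(moves=[{"tx":0,"ty":0,"tz":1,"ax":0,"ay":0,"az":0},{"tx":0,"ty":0,"tz":1,"ax":0,"ay":0,"az":0},{"tx":0,"ty":0,"tz":1,"ax":0,"ay":0,"az":0},{"tx":0,"ty":0,"tz":0.45,"ax":0,"ay":0,"az":0},{"tx":0,"ty":0,"tz":0,"ax":0,"ay":0,"az":0}])

```text
clock: 16.38
eef_pos: [569.8, 134.4, 109.3]
tcp_rot: [2.677, 0.065, 1.657]
contact_force: [0.5, -0.0, 0.3]
opening: 0.351
grasp_force: 0.0
```

>>> step_arm(moves=[{"tx":0,"ty":0,"tz":0,"ax":0,"ay":0,"az":0},{"tx":0,"ty":0,"tz":0,"ax":0,"ay":0,"az":0},{"tx":0,"ty":0,"tz":0,"ax":0,"ay":0,"az":0},{"tx":0,"ty":0,"tz":0,"ax":0,"ay":0,"az":0}], gripper=0, newtons=80)

```text
clock: 16.88
eef_pos: [569.8, 134.6, 111.3]
tcp_rot: [2.674, 0.065, 1.656]
contact_force: [-1.2, -0.4, -4.7]
opening: 0.1
grasp_force: 77.8
```

```bash
python3 tgt.py 585.6 133.6 81.8 -.045 32 1.6; python3 -c "
from h import *
print(r.sense()['wrist_torque'])"
```

```text
t 16.88 pos [569.8 134.6 111.3] rpy [2.674 0.065 1.656] F [-1.2 -0.4 -4.7] q [ 0.32  0.36  2.14 -0.7   0.25  0.86] op 0.1 gf 78
target [571.1 134.3 110.3] panel axes z [-0.452  0.02   0.892]
turn [ 0.001 -0.001  0.111] shift now [-0.02  0.03  0.06] shift after turn [-0.01  0.03  0.06]
panel-frame TCP rel. point [-0.7  0.3 33.5]
[0.08356214 0.8089556  0.02392873]
```

Press in by about 1.5 mm and turn farther.

>>> step_arm(moves=[{"tx":0,"ty":0,"tz":0.06,"ax":0,"ay":0,"az":0.06},{"tx":0,"ty":0,"tz":0,"ax":0,"ay":0,"az":0.06},{"tx":0,"ty":0,"tz":0,"ax":0,"ay":0,"az":0}])

```text
clock: 17.25
eef_pos: [570.1, 134.5, 110.9]
tcp_rot: [2.67, -0.021, 1.488]
contact_force: [-13.7, 0.5, 14.7]
opening: 0.101
grasp_force: 81.4
```

```bash
python3 tgt.py 585.6 133.6 81.8 -.045 32 1.6; python3 -c "
from h import *
print(r.sense()['wrist_torque'])"
```

```text
t 17.25 pos [570.1 134.5 110.9] rpy [ 2.67  -0.021  1.488] F [-13.7   0.5  14.7] q [ 0.32  0.36  2.14 -0.7   0.25  1.05] op 0.101 gf 81
target [571.1 134.3 110.3] panel axes z [-0.452  0.02   0.892]
turn [ 0.001 -0.001 -0.009] shift now [-0.01  0.03  0.04] shift after turn [-0.01  0.03  0.04]
panel-frame TCP rel. point [-0.7  0.2 33. ]
[-0.12719174  1.3311303   0.13338712]
```

>>> step_arm(moves=[{"tx":0,"ty":0,"tz":0,"ax":0,"ay":0,"az":0.04},{"tx":0,"ty":0,"tz":0,"ax":0,"ay":0,"az":0}])

```text
clock: 17.5
eef_pos: [570.1, 134.7, 110.9]
tcp_rot: [2.672, -0.049, 1.432]
contact_force: [-14.3, 1.1, 14.7]
opening: 0.096
grasp_force: 81.4
```

```bash
python3 tgt.py 585.6 133.6 81.8 -.045 32 1.6; python3 -c "
from h import *
print(r.sense()['wrist_torque'])"
```

```text
t 17.5 pos [570.1 134.7 110.9] rpy [ 2.672 -0.049  1.432] F [-14.3   1.1  14.7] q [ 0.32  0.36  2.14 -0.7   0.25  1.12] op 0.096 gf 81
target [571.1 134.3 110.3] panel axes z [-0.452  0.02   0.892]
turn [ 0.001 -0.001 -0.049] shift now [-0.01  0.03  0.04] shift after turn [-0.02  0.03  0.04]
panel-frame TCP rel. point [-0.7  0.4 33. ]
[0.00356093 1.47586311 0.34715297]
```

The reaction torque about the barrel axis rose to 0.34 N m, well over the 0.08 N m friction, so the switch is at its stop. Release and retreat.

>>> step_arm(moves=[{"tx":0,"ty":0,"tz":0,"ax":0,"ay":0,"az":-0.04},{"tx":0,"ty":0,"tz":0,"ax":0,"ay":0,"az":0}])

```text
clock: 17.75
eef_pos: [570.1, 134.7, 110.9]
tcp_rot: [2.67, -0.02, 1.489]
contact_force: [-14.9, 0.7, 13.7]
opening: 0.104
grasp_force: 81.4
```

>>> step_arm(moves=[{"tx":0,"ty":0,"tz":0,"ax":0,"ay":0,"az":0},{"tx":0,"ty":0,"tz":0,"ax":0,"ay":0,"az":0},{"tx":0,"ty":0,"tz":0,"ax":0,"ay":0,"az":0}], gripper=0.35)

```text
clock: 18.12
eef_pos: [571.3, 134.8, 110.4]
tcp_rot: [2.669, -0.021, 1.488]
contact_force: [-1.8, -0.1, -0.5]
opening: 0.35
grasp_force: 0.0
```

>>> step_arm(moves=[{"tx":0,"ty":0,"tz":-0.5,"ax":0,"ay":0,"az":0},{"tx":0,"ty":0,"tz":-1,"ax":0,"ay":0,"az":0},{"tx":0,"ty":0,"tz":-1,"ax":0,"ay":0,"az":0},{"tx":0,"ty":0,"tz":-1,"ax":0,"ay":0,"az":0},{"tx":0,"ty":0,"tz":-0.4,"ax":0,"ay":0,"az":0}])

```text
clock: 18.75
eef_pos: [526.8, 136.8, 198.2]
tcp_rot: [2.668, -0.022, 1.489]
contact_force: [0.4, -0.1, 0.2]
opening: 0.349
grasp_force: 0.0
```

```bash
cat > chk.py <<'E'
from h import *
from scipy.spatial.transform import Rotation as Ro
import sys
Rp=Ro.from_euler('ZY',[-.045,-.47]);m=np.array([585.6,133.6,81.8]);I=[]
for n in('top','scene'):
    p,d=grab(n);W=cloud(n,d);I.append(cv2.cvtColor(p,4));hsv=cv2.cvtColor(p,cv2.COLOR_RGB2HSV).astype(int);H,S,V=[a.ravel() for a in np.moveaxis(hsv,2,0)]
    Q=Rp.inv().apply(np.nan_to_num(W.reshape(-1,3))-m)
    red=((H<8)|(H>172))&(S>130)&(V>50)&(abs(Q[:,0])<40)
    def show(nm,k):
        q=Q[k]
        if len(q):print(n,nm,len(q),np.percentile(q,[2,50,98],axis=0).round(1).tolist(),'ang',np.arctan2(-q[:,1].mean(),q[:,0].mean()).round(2))
    show('bow',red&(abs(Q[:,1])<25)&(Q[:,2]>3)&(Q[:,2]<60))
    show('keeper',red&(Q[:,1]<-17)&(Q[:,1]>-58)&(abs(Q[:,2]+15)<9)&(Q[:,0]<30))
    show('tab',(H>18)&(H<36)&(S>110)&(V>80)&(Q[:,2]>-11)&(Q[:,2]<15)&(abs(Q[:,0]-47)<16)&(Q[:,1]>-40)&(Q[:,1]<110))
    show('green',(H>45)&(H<85)&(S>70)&(V>50)&(Q[:,2]<0)&(abs(Q[:,0]-30)<60)&(Q[:,1]>-160)&(Q[:,1]<60))
f=lambda i,x,y,w,h:cv2.resize(i[y:y+h,x:x+w],(400,300),interpolation=cv2.INTER_CUBIC)
cv2.imwrite(f'pics/{sys.argv[1]}.png',np.hstack([f(I[0],165,130,112,84),f(I[1],310,185,152,114)]))
E
python3 chk.py chk1; python3 tgt.py 585.6 133.6 81.8 -.045 110 1.57
```

```text
top bow 57 [[-12.7, -11.2, 11.9], [-2.9, -2.7, 36.6], [2.3, 8.7, 43.0]] ang 2.62
top keeper 53 [[1.3, -51.3, -19.9], [9.3, -33.8, -10.6], [16.8, -19.4, -7.5]] ang 1.31
top tab 29 [[38.7, 65.6, -1.5], [46.8, 70.1, 5.5], [54.0, 75.9, 10.3]] ang -0.98
top green 23 [[43.9, 25.2, -15.8], [46.3, 41.7, -10.2], [49.2, 57.6, -6.1]] ang -0.73
scene bow 170 [[-8.5, -13.7, 10.2], [-1.0, -3.3, 24.3], [4.6, 11.8, 38.8]] ang 2.04
scene keeper 97 [[3.9, -53.3, -20.4], [12.5, -37.1, -13.6], [19.2, -18.4, -10.2]] ang 1.25
scene tab 45 [[40.5, 64.9, -10.2], [52.7, 69.2, 0.9], [56.8, 74.9, 4.8]] ang -0.94
scene green 75 [[12.2, 18.4, -26.8], [47.8, 39.9, -13.3], [52.3, 57.1, -10.8]] ang -0.71
t 18.85 pos [527.  136.7 197.8] rpy [ 2.668 -0.021  1.489] F [-0.8 -0.8  0.2] q [ 0.35  0.14  2.16 -0.44  0.43  0.8 ] op 0.349 gf 0
target [535.8 135.8 179.9] panel axes z [-0.452  0.02   0.892]
turn [ 0.002 -0.001 -0.028] shift now [-0.02 -0.01  0.8 ] shift after turn [-0.02 -0.01  0.8 ]
panel-frame TCP rel. point [  0.2   0.5 130. ]
```

Keeper is now at about 1.28 rad, with the channel clear. Next I close the fingers, turn the wrist back so the knuckles spread along the channel, and go to the left of the tab.

>>> step_arm(moves=[{"tx":0,"ty":0,"tz":0,"ax":0,"ay":0,"az":-0.113},{"tx":0,"ty":0,"tz":0,"ax":0,"ay":0,"az":-0.113},{"tx":0,"ty":0,"tz":0,"ax":0,"ay":0,"az":-0.113},{"tx":0,"ty":0,"tz":0,"ax":0,"ay":0,"az":-0.113},{"tx":0,"ty":0,"tz":0,"ax":0,"ay":0,"az":-0.113}], gripper=0)

```text
clock: 19.48
eef_pos: [526.7, 136.4, 195.8]
tcp_rot: [2.817, 0.348, 2.319]
contact_force: [0.8, -0.4, -0.3]
opening: -0.001
grasp_force: 0.0
```

>>> step_arm(moves=[{"tx":0,"ty":0,"tz":0,"ax":0,"ay":0,"az":-0.113},{"tx":0,"ty":0,"tz":0,"ax":0,"ay":0,"az":-0.113},{"tx":0,"ty":0,"tz":0,"ax":0,"ay":0,"az":-0.113},{"tx":0,"ty":0,"tz":0,"ax":0,"ay":0,"az":-0.113},{"tx":0,"ty":0,"tz":0,"ax":0,"ay":0,"az":0}])

```text
clock: 20.1
eef_pos: [526.6, 136.4, 196.0]
tcp_rot: [3.132, 0.471, 3.077]
contact_force: [-0.7, -1.1, -0.4]
opening: -0.002
grasp_force: 0.0
```

>>> step_arm(moves=[{"tx":-0.4,"ty":0.9,"tz":0,"ax":0,"ay":0,"az":0},{"tx":-0.4,"ty":0.9,"tz":0,"ax":0,"ay":0,"az":0},{"tx":-0.4,"ty":0.9,"tz":0,"ax":0,"ay":0,"az":0},{"tx":-0.4,"ty":0.9,"tz":0,"ax":0,"ay":0,"az":0},{"tx":-0.3,"ty":0.6,"tz":0,"ax":0,"ay":0,"az":0}])

```text
clock: 20.72
eef_pos: [575.5, 239.6, 219.0]
tcp_rot: [3.13, 0.472, 3.075]
contact_force: [0.3, 0.2, 0.0]
opening: 0.001
grasp_force: 0.0
```

```bash
python3 tgt.py 585.6 133.6 81.8 -.045 17 0
```

```text
t 20.73 pos [575.5 239.6 219. ] rpy [3.13  0.472 3.075] F [0.3 0.2 0. ] q [ 0.51  0.24  1.97 -0.46  0.57 -0.64] op 0.001 gf 0
target [577.9 133.9  97. ] panel axes z [-0.452  0.02   0.892]
turn [ 0.001  0.001 -0.012] shift now [ 1.88 -4.26  4.47] shift after turn [ 1.96 -4.22  4.48]
panel-frame TCP rel. point [ 48.9 105.5 129.1]
```

Descend 112 mm in steps, then look.

>>> step_arm(moves=[{"tx":0,"ty":0,"tz":0.9,"ax":0,"ay":0,"az":-0.012},{"tx":0,"ty":0,"tz":0.9,"ax":0,"ay":0,"az":0},{"tx":0,"ty":0,"tz":0.9,"ax":0,"ay":0,"az":0},{"tx":0,"ty":0,"tz":0.9,"ax":0,"ay":0,"az":0},{"tx":0.02,"ty":0,"tz":0.6,"ax":0,"ay":0,"az":0}])

```text
clock: 21.35
eef_pos: [622.4, 236.4, 124.2]
tcp_rot: [3.141, 0.471, 3.098]
contact_force: [0.2, 1.0, 0.4]
opening: -0.001
grasp_force: 0.0
```

>>> step_arm(moves=[{"tx":0,"ty":0,"tz":0.28,"ax":0,"ay":0,"az":0},{"tx":0,"ty":0,"tz":0,"ax":0,"ay":0,"az":0}])

```text
clock: 21.6
eef_pos: [625.4, 236.5, 119.2]
tcp_rot: [-3.142, 0.472, 3.099]
contact_force: [-0.0, 0.1, 0.4]
opening: -0.002
grasp_force: 0.0
```

```bash
python3 tgt.py 585.6 133.6 81.8 -.045 17 0; python3 chk.py chk2
```

```text
t 21.6 pos [625.4 236.5 119.2] rpy [-3.142  0.472  3.099] F [-0.   0.1  0.4] q [ 0.46  0.45  1.95 -0.62  0.39 -0.53] op -0.002 gf 0
target [577.9 133.9  97. ] panel axes z [-0.452  0.02   0.892]
turn [0.001 0.001 0.002] shift now [ 1.94 -4.18  0.01] shift after turn [ 1.93 -4.18  0.02]
panel-frame TCP rel. point [ 48.3 104.6  17.4]
top bow 61 [[-11.9, -11.2, 14.9], [-3.0, -0.7, 37.0], [2.2, 12.1, 43.7]] ang 3.05
top keeper 51 [[3.2, -51.8, -20.5], [9.9, -36.4, -9.6], [18.4, -18.7, -6.9]] ang 1.3
top tab 9 [[49.3, 67.1, -2.5], [52.4, 69.5, 4.7], [54.3, 75.1, 7.5]] ang -0.93
top green 30 [[43.2, 23.7, -14.6], [46.4, 39.9, -10.0], [49.6, 56.8, -5.1]] ang -0.71
scene bow 164 [[-8.4, -13.8, 9.6], [-1.2, -4.3, 23.8], [4.3, 10.7, 38.9]] ang 2.05
scene keeper 97 [[4.6, -53.6, -20.5], [12.4, -36.9, -13.4], [19.0, -18.9, -10.8]] ang 1.25
scene tab 42 [[40.8, 65.0, -8.7], [52.5, 69.6, 1.3], [56.7, 74.8, 5.0]] ang -0.94
scene green 62 [[40.5, 18.9, -15.9], [47.7, 37.1, -12.9], [52.9, 56.7, -11.1]] ang -0.66
```

View pics/chk2.png

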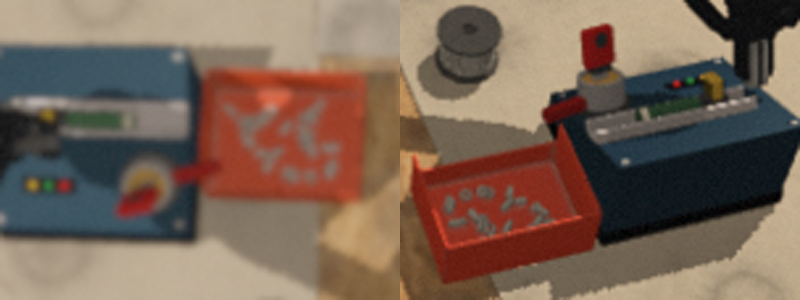

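The picture shows the shut fingers just left of the yellow tab (scene crop: tab at (712,88), fingers at (755,60)) and the bin to the right. Pushing along −y′.

>>> step_arm(moves=[{"tx":0,"ty":-0.3,"tz":0,"ax":0,"ay":0,"az":0},{"tx":0,"ty":-0.3,"tz":0,"ax":0,"ay":0,"az":0},{"tx":0,"ty":-0.4,"tz":0,"ax":0,"ay":0,"az":0},{"tx":0,"ty":-0.4,"tz":0,"ax":0,"ay":0,"az":0}])

```text
clock: 22.2
eef_pos: [624.1, 201.2, 119.9]
tcp_rot: [3.141, 0.473, 3.1]
contact_force: [-1.0, 2.5, 2.8]
opening: 0.001
grasp_force: 1.6
```

>>> step_arm(moves=[{"tx":0,"ty":-0.4,"tz":0,"ax":0,"ay":0,"az":0},{"tx":0,"ty":-0.4,"tz":0,"ax":0,"ay":0,"az":0},{"tx":0,"ty":-0.4,"tz":0,"ax":0,"ay":0,"az":0},{"tx":0,"ty":-0.4,"tz":0,"ax":0,"ay":0,"az":0}])

```text
clock: 22.7
eef_pos: [622.5, 161.2, 119.7]
tcp_rot: [3.141, 0.473, 3.1]
contact_force: [0.0, 4.3, 3.9]
opening: 0.0
grasp_force: 2.3
```

```bash
python3 tgt.py 585.6 133.6 81.8 -.045 17 0; python3 chk.py chk3
```

```text
t 22.7 pos [622.5 161.2 119.7] rpy [3.141 0.473 3.1  ] F [0.  4.3 3.9] q [ 0.33  0.41  2.02 -0.57  0.32 -0.69] op 0.0 gf 2
target [577.9 133.9  97. ] panel axes z [-0.452  0.02   0.892]
turn [0.001 0.002 0.002] shift now [ 1.96 -1.16  0.02] shift after turn [ 1.96 -1.17  0.03]
panel-frame TCP rel. point [48.9 29.2 17.6]
top bow 69 [[-11.9, -11.0, 15.1], [-4.0, 0.7, 37.8], [1.9, 13.8, 42.7]] ang -3.03
top keeper 53 [[3.1, -51.6, -16.0], [9.6, -35.9, -10.7], [16.8, -19.5, -6.7]] ang 1.3
top green 24 [[43.4, -35.1, -13.1], [46.6, -26.0, -10.7], [50.4, -10.4, -6.0]] ang 0.48
scene bow 142 [[-5.0, -13.9, 9.3], [-0.5, -5.6, 21.4], [4.2, 11.6, 38.9]] ang 1.71
scene keeper 97 [[4.4, -53.2, -20.9], [12.7, -36.7, -13.5], [18.5, -18.9, -10.4]] ang 1.24
scene tab 45 [[40.3, 3.1, -9.6], [53.8, 6.3, 1.6], [57.2, 11.4, 5.7]] ang -0.13
scene green 72 [[43.6, -50.9, -16.8], [49.0, -26.6, -13.1], [52.7, -4.2, -10.6]] ang 0.48
```

>>> step_arm(moves=[{"tx":0,"ty":-0.3,"tz":0,"ax":0,"ay":0,"az":0},{"tx":0,"ty":-0.3,"tz":0,"ax":0,"ay":0,"az":0},{"tx":0,"ty":-0.12,"tz":0,"ax":0,"ay":0,"az":0},{"tx":0,"ty":0,"tz":0,"ax":0,"ay":0,"az":0}])

```text
clock: 23.3
eef_pos: [621.6, 143.5, 119.5]
tcp_rot: [3.142, 0.472, 3.1]
contact_force: [0.8, 4.1, 3.3]
opening: -0.0
grasp_force: 2.2
```

```bash
python3 tgt.py 585.6 133.6 81.8 -.045 17 0; python3 chk.py chk4
```

```text
t 23.3 pos [621.6 143.5 119.5] rpy [3.142 0.472 3.1  ] F [0.8 4.1 3.3] q [ 0.3   0.4   2.03 -0.54  0.3  -0.74] op -0.0 gf 2
target [577.9 133.9  97. ] panel axes z [-0.452  0.02   0.892]
turn [0.001 0.001 0.002] shift now [ 1.95 -0.46  0.02] shift after turn [ 1.95 -0.46  0.02]
panel-frame TCP rel. point [48.8 11.5 17.5]
top bow 18 [[-3.9, -11.2, 11.1], [-0.2, -8.5, 23.1], [2.5, -1.6, 41.7]] ang 1.61
top keeper 55 [[3.3, -51.6, -15.4], [9.4, -35.9, -10.7], [17.4, -19.7, -7.4]] ang 1.3
top green 19 [[16.5, -85.9, -68.4], [20.3, -72.9, -57.7], [23.7, -55.6, -49.4]] ang 1.3
scene bow 83 [[-9.2, -13.8, 8.8], [-1.6, -5.1, 22.2], [4.4, 11.2, 39.0]] ang 2.02
scene keeper 97 [[4.4, -53.4, -20.0], [12.3, -37.3, -14.0], [19.3, -18.7, -10.8]] ang 1.25
scene tab 47 [[43.8, -13.1, -10.4], [53.2, -9.4, 1.1], [56.6, -4.0, 5.3]] ang 0.18
scene green 77 [[9.8, -101.8, -83.1], [14.8, -83.4, -78.3], [18.9, -63.7, -75.0]] ang 1.4
```

View pics/chk4.png

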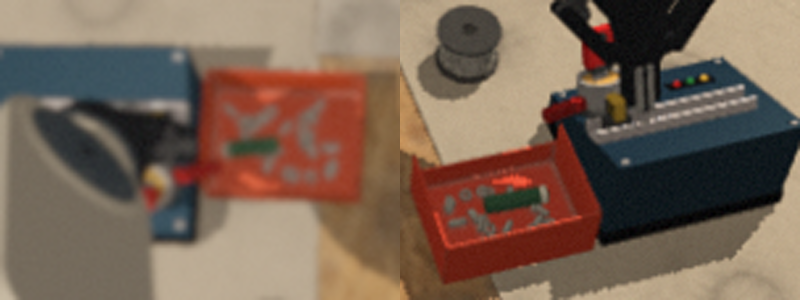

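The cell lies in the orange bin, at about (515,198) in the scene crop. I'll back off with the tab to its rest, then retract outward.

>>> step_arm(moves=[{"tx":0,"ty":0.5,"tz":0,"ax":0,"ay":0,"az":0},{"tx":0,"ty":0.6,"tz":0,"ax":0,"ay":0,"az":0},{"tx":0,"ty":0.6,"tz":0,"ax":0,"ay":0,"az":0},{"tx":0,"ty":0.6,"tz":0,"ax":0,"ay":0,"az":0},{"tx":0,"ty":0.6,"tz":0,"ax":0,"ay":0,"az":0}])

```text
clock: 24.02
eef_pos: [624.4, 217.1, 119.3]
tcp_rot: [-3.141, 0.472, 3.1]
contact_force: [0.6, 2.0, 0.4]
opening: -0.002
grasp_force: 0.7
```

>>> step_arm(moves=[{"tx":0,"ty":0.5,"tz":0,"ax":0,"ay":0,"az":0},{"tx":0,"ty":0.4,"tz":0,"ax":0,"ay":0,"az":0},{"tx":0,"ty":0,"tz":-0.6,"ax":0,"ay":0,"az":0},{"tx":0,"ty":0,"tz":-1,"ax":0,"ay":0,"az":0},{"tx":0,"ty":0,"tz":-1,"ax":0,"ay":0,"az":0}])

```text
clock: 24.65
eef_pos: [595.0, 239.2, 178.4]
tcp_rot: [-3.141, 0.471, 3.099]
contact_force: [-0.2, -0.7, 0.1]
opening: -0.002
grasp_force: 0.0
```

>>> step_arm(moves=[{"tx":0,"ty":0,"tz":-1,"ax":0,"ay":0,"az":0},{"tx":0,"ty":0,"tz":-1,"ax":0,"ay":0,"az":0},{"tx":0,"ty":0,"tz":0,"ax":0,"ay":0,"az":0},{"tx":0,"ty":0,"tz":0,"ax":0,"ay":0,"az":0}])

```text
clock: 25.15
eef_pos: [573.1, 240.4, 221.8]
tcp_rot: [-3.141, 0.472, 3.1]
contact_force: [-0.1, 0.4, -0.3]
opening: 0.004
grasp_force: 0.0
```

```bash
python3 tgt.py 585.6 133.6 81.8 -.045 17 0; python3 chk.py chk5
```

```text
t 25.15 pos [573.1 240.4 221.8] rpy [-3.141  0.472  3.1  ] F [-0.1  0.4 -0.3] q [ 0.52  0.24  1.97 -0.46  0.57 -0.66] op 0.004 gf 0
target [577.9 133.9  97. ] panel axes z [-0.452  0.02   0.892]
turn [0.001 0.001 0.002] shift now [ 1.94 -4.25  4.62] shift after turn [ 1.92 -4.25  4.62]
panel-frame TCP rel. point [ 47.9 106.1 132.6]
top bow 58 [[-10.3, -10.8, 15.5], [-2.2, -1.0, 36.1], [2.1, 11.8, 43.2]] ang 2.98
top keeper 52 [[3.0, -51.3, -17.2], [9.9, -36.0, -10.7], [17.8, -19.3, -7.3]] ang 1.3
top tab 30 [[38.3, 65.9, -2.3], [47.2, 69.9, 5.1], [53.8, 75.6, 10.4]] ang -0.98
top green 25 [[9.9, -97.7, -80.9], [12.4, -81.5, -75.3], [15.5, -65.7, -70.2]] ang 1.42
scene bow 166 [[-8.5, -13.6, 9.4], [-1.2, -3.5, 23.8], [4.4, 11.0, 38.9]] ang 2.1
scene keeper 97 [[4.3, -53.0, -20.5], [12.3, -36.6, -14.2], [19.3, -19.3, -10.6]] ang 1.25
scene tab 44 [[42.1, 64.8, -10.2], [53.1, 69.4, 1.6], [57.4, 74.6, 5.6]] ang -0.93
scene green 74 [[11.1, -102.9, -83.0], [14.8, -82.8, -78.5], [18.7, -63.1, -74.8]] ang 1.39
```

View pics/chk5.png

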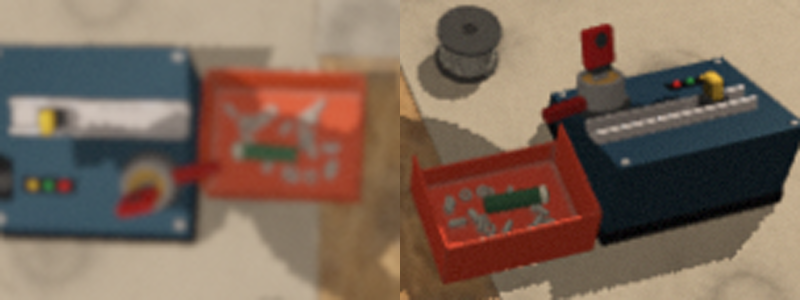

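The tab is back at rest, the cell is still in the bin, the key is seated with the keeper turned to about 1.28 rad, and the arm is clear.

```bash
python3 -c "
from rig import workorder;print(workorder.sign_off())"
```

```text
the job is handed in; nothing more can be done
None
```

The job is handed in, but no verdict came back; in the last camera check the red key was seated and turned to about 1.28 rad, the green cell lay in the orange bin, and the ejector tab was back at rest.

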